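# Gauge a stop pin in the tapered slot and rack it by size

## Robot

A 6-joint arm with a two-finger parallel gripper is mounted at the origin on the work surface. World frame = base frame: x ahead of the robot, y to its left, z up, the work surface at z = 0. Lengths are in mm, angles in rad, forces in N, time in s.
With the tool pointing down it reaches from about 350 to 975 mm from the base axis. Payload 7.1 kg.
Tool frame: the origin (TCP) lies at the very end of the fingers, on their centre line; the grasp point (between the pads) lies 19 mm behind it (ctrl.grip_point_offset is the distance from the TCP to the grasp point, in mm); x points along the fingers, y is the direction in which the jaws open and shut, and the axes are right-handed (so a half turn about x gives the same grasp; the last joint's range is limited). The gripper opens to 88 mm and grips with 3 to 60 N. Pads are 20 mm wide; open, the fingers measure 115 mm over their backs; the gripper's body (75 mm by 178 mm) begins 61 mm behind the grasp point.
Start: joints at [1.101, 0.423, 1.63, -0, 1.089, -0.019], TCP at [272.271, 562.559, 200.575] pointing down, gripper open.
Joint ranges: [-3, 3], [-0.9, 2.11], [0.09, 2.58], [-1.31, 4.45], [0.11, 2.69], [-2.54, 2.54]. Speed limits (rad/s): [2.39, 2.39, 3.01, 3.14, 3.14, 3.14].

## Interface

Orientations are given as a rotation vector (axis times angle).
In Python, from workcell import ctrl, vision, workorder gives the robot as it stands.
- The arm moves only by the shell command python3 -m crank 'ROWS'. ROWS is JSON, a list of rows, each a list of 3 entries, a list of its own where there are three numbers: the shift along the tool's x, y, z in m, then the turn, a rotation vector about the tool's x, y, z in rad, then the finger opening in m, from 0 to 0.0878. In form: [[[dx, dy, dz], [wx, wy, wz], jaw], ...]. A call has exactly 8 rows; each row shifts and turns the commanded pose from where the row before left it, along the tool's axes as they then stand; what a row does not reach is not made up. A row lasts 1/12 s, in which the tool goes at most 41.7 mm and 7.16 degrees, less where a joint would pass 70% of its speed; a pose out of reach is approached as far as the arm can. A call with a gripper value outside its range is refused whole. The fingers move at their own pace and stop on an object; the grip force is fixed at half the most. Time passes only in rows, so rows that do not move let the fingers close, or fill a call up. It gives the time, the measured TCP pose, the force and the opening at its end, in the units of the state.
- ctrl.get_obs(): the state, without advancing time (a new reading comes with each control period).
- vision.get_image(name): name is "side" or "top" or "wrist"; returns a dict with "img" (384x512x3 uint8, blue, green, red), "mtx" (3x3 intrinsics, pixels), "rvec" (rotation vector, rad) and "tvec" (3), from world to camera coordinates, as OpenCV has them; the wrist camera has in their place "hand_eye" (4x4, takes a point from camera to tool coordinates, whose origin is the TCP and whose axes are the tool frame's). Camera axes: x right, y down, z forward; pixel columns grow to the right and rows downward; lengths in mm; the calibration is good to about 2 mm. A picture is of the moment at which its call begins: read the wrist's pose just before it. There is no depth.
- workorder.close_job(): hands the job in, once; it reports no verdict.
The state is a dict: "t": time; "qpos": joint angles; "qvel": joint speeds; "joint_torque": joint torques, N m; "ee_pos": TCP position; "orientation": TCP orientation; "ft_force": force on the tool from outside, world axes, zero at the start; "moment": the same for the moment, N m; "width": finger opening in mm.
Only numpy, scipy, OpenCV 4.12 (cv2) and the standard library are available. Lean on these libraries where they do the work, as an engineer would, in place of code of your own. Each camera call takes 0.05 s, during which the arm holds its last target.

## Task

One of the three beech-headed stop pins of the tamper station stands on the tamping mat and its size is not known: take it by its head, slide it into the tapered gauge slot from the wide mouth until it wedges snugly between both bars, pressing gently, and see in which of the three marked zones it stops. Then set it down upright in the bay of the rack that fits its size: nearest the mouth is the thick pin for the widest bay, the middle zone the middle bay, nearest the narrow end the thin pin for the narrowest bay. Leave the other two pins, the cup, the jar and the portafilter alone.

Things in the scene. Friction and masses are not known exactly. Their poses are not given: they have to be found in the camera images.
- pin_p_center (a point): stop pin, upright: round steel shank, 30 mm long, below a 24 mm square beech head, 40 mm tall; 70 mm in all, about 130 g. Shank diameter 17, 20 or 23 mm: each of the three pins differs, which has which is not known. One pin stands on the mat, two on the cork board. Point: the pin's centre, on its axis, 35 mm above its foot; z up, x and y square to the head's sides
- pin_q_center (a point): stop pin, upright: round steel shank, 30 mm long, below a 24 mm square beech head, 40 mm tall; 70 mm in all, about 130 g. Shank diameter 17, 20 or 23 mm: each of the three pins differs, which has which is not known. One pin stands on the mat, two on the cork board. Point: the pin's centre, on its axis, 35 mm above its foot; z up, x and y square to the head's sides
- pin_r_center (a point): stop pin, upright: round steel shank, 30 mm long, below a 24 mm square beech head, 40 mm tall; 70 mm in all, about 130 g. Shank diameter 17, 20 or 23 mm: each of the three pins differs, which has which is not known. One pin stands on the mat, two on the cork board. Point: the pin's centre, on its axis, 35 mm above its foot; z up, x and y square to the head's sides
- pin_p: the pin of point pin_p_center; its origin is the centre of its foot, z up its axis
- pin_q: the pin of point pin_q_center; its origin is the centre of its foot, z up its axis
- pin_r: the pin of point pin_r_center; its origin is the centre of its foot, z up its axis
- mat: flat dark silicone tamping mat, 140 x 110 mm, 4 mm thick, fixed; origin at the centre of its underside
- gauge: fixed tapered gauge: dark wooden base 170 x 94 mm, 6 mm thick, with two aluminium bars (tops 22 mm above the table) that leave a tapered slot open above. Origin: centre of the base's underside; x runs along the slot's middle from the wide mouth to the narrow end, z up. The slot narrows evenly on both sides, 1 mm of width in 7 mm. 48 mm of bare base lies before the mouth
- gauge_mouth (a point): middle of the slot's wide mouth (32 mm wide), on the base's upper face (6 mm above the table), at x = -37 mm of the gauge; axes as the gauge
- gauge_narrow_end (a point): middle of the slot's narrow end (14.6 mm wide), on the base's upper face, at x = 85 mm of the gauge. Black lines across the bars at x = 38.5 and 59.5 mm divide the zones: a wedged pin whose axis is before the first line is thick (23 mm), between them middle (20 mm), past the second thin (17 mm). Lightly wedged pins stop at about x = 28, 49 or 70 mm (5 mm either way)
- jaw_left: straight aluminium bar of the gauge, 122 x 22 mm, 16 mm tall, fixed on the gauge's base, on the left of the slot seen from the mouth; the origin is the centre of its underside, x along the bar.
- jaw_right: straight aluminium bar of the gauge, 122 x 22 mm, 16 mm tall, fixed on the gauge's base, on the right of the slot seen from the mouth; the origin is the centre of its underside, x along the bar.
- rack: fixed dark wooden rack, 64 x 158 mm, 22 mm tall, with three open-topped bays in a row along its y, in order of size: narrow at -y, wide at +y; walls 5 mm, floor 4 mm. Origin at the centre of its underside
- bay_narrow (a point): middle of the floor (4 mm above the table) of the narrow bay, 54 x 38 mm inside, for the thin pin
- bay_middle (a point): middle of the floor of the middle bay, 54 x 46 mm inside, for the middle pin
- bay_wide (a point): middle of the floor of the wide bay, 54 x 54 mm inside, for the thick pin
- cork_board: flat cork board, 70 x 130 mm, 4 mm thick, fixed, on which the other two pins stand; origin at the centre of its underside
- cup: pale green ceramic cup, 76 mm wide, 62 mm tall, a bystander; origin at the centre of its foot
- jar: smoked glass jar with a wooden lid, 80 mm wide, 110 mm tall, a bystander; origin at the centre of its foot
- portafilter: stainless portafilter lying flat, 74 mm head and dark handle reaching 180 mm to its -x, a bystander; origin under its head

How it is judged (in metres and radians):
On the way:
1. the pin from the mat is wedged in the slot: it presses on both bars with more than 2 N each for 0.2 s ((((contact force between pin_p and jaw_left above 2 N and contact force between pin_p and jaw_right above 2 N and horizontal distance between pin_p_center and mat above 0.06 m) and horizontal distance between each of pin_q_center, pin_r_center and mat above 0.06 m) or ((contact force between pin_q and jaw_left above 2 N and contact force between pin_q and jaw_right above 2 N and horizontal distance between pin_q_center and mat above 0.06 m) and horizontal distance between each of pin_p_center, pin_r_center and mat above 0.06 m) or ((contact force between pin_r and jaw_left above 2 N and contact force between pin_r and jaw_right above 2 N and horizontal distance between pin_r_center and mat above 0.06 m) and horizontal distance between each of pin_p_center, pin_q_center and mat above 0.06 m))), for 0.2 s.
At the end, for the whole second after the job is handed in: the pin that stood on the mat stands upright (within 0.15 rad) and at rest on the floor of the bay of its size (axis within 24 mm of the bay's middle, foot within 5 mm of the floor); no pin is on the mat (none within 60 mm of its middle) and the other two are within 15 mm of where they stood (((horizontal distance between pin_p_center and bay_middle below 0.024 m and z of pin_p_center in the frame of rack between 0.035 and 0.044 m and angle between pin_p_center's own z axis and vertical below 0.15 rad and linear speed of pin_p below 0.02 m/s and distance of each of pin_q_center, pin_r_center from where it was at the start of the episode below 0.015 m) or (horizontal distance between pin_q_center and bay_wide below 0.024 m and z of pin_q_center in the frame of rack between 0.035 and 0.044 m and angle between pin_q_center's own z axis and vertical below 0.15 rad and linear speed of pin_q below 0.02 m/s and distance of each of pin_p_center, pin_r_center from where it was at the start of the episode below 0.015 m) or (horizontal distance between pin_r_center and bay_narrow below 0.024 m and z of pin_r_center in the frame of rack between 0.035 and 0.044 m and angle between pin_r_center's own z axis and vertical below 0.15 rad and linear speed of pin_r below 0.02 m/s and distance of each of pin_p_center, pin_q_center from where it was at the start of the episode below 0.015 m)) and horizontal distance between each of pin_p_center, pin_q_center, pin_r_center and mat above 0.06 m); the robot touches nothing.
It fails at once if a pin is forced: it presses on a bar of the gauge with more than 25 N (contact force between any of pin_p, pin_q, pin_r and jaw_left above 25 N or contact force between any of pin_p, pin_q, pin_r and jaw_right above 25 N).
It fails at once if a pin is dropped into the rack: it falls faster than 0.6 m/s down among the bays ((horizontal distance between pin_p_center and rack below 0.08 m and z of pin_p_center in the frame of rack below 0.055 m and linear speed of pin_p above 0.6 m/s) or (horizontal distance between pin_q_center and rack below 0.08 m and z of pin_q_center in the frame of rack below 0.055 m and linear speed of pin_q above 0.6 m/s) or (horizontal distance between pin_r_center and rack below 0.08 m and z of pin_r_center in the frame of rack below 0.055 m and linear speed of pin_r above 0.6 m/s)).
It fails at once if the cup, jar or portafilter is moved more than 20 mm (distance of any of cup, jar, portafilter from where it was at the start of the episode above 0.02 m).
It also fails if it takes over 58 s, if anything falls off the work surface, if the arm or the gripper's body presses on something with over 40 N, if the wrist force passes 120 N, or if a joint passes its speed limit or range.

## Working session

There is one attempt and no reset: what is moved stays moved. The work goes in short steps, Python scripts to look and compute and a shell command to move; the robot and the scene stay as the last step left them, time stands still between calls to the robot, and variables do not carry over. Pictures are saved under pics/ and viewed, and the job is handed in when it is done.

```bash
ls; mkdir -p pics; python3 - <<'E'
from workcell import ctrl, vision, workorder
import cv2
print(ctrl.get_obs())
for n in ["side","top","wrist"]:
    d=vision.get_image(n); cv2.imwrite(f"pics/{n}0.png",d["img"]); print(n,{k:v for k,v in d.items() if k!="img"})
E
```

```text
pics
{'t': 0.0, 'qpos': array([ 1.10098906e+00,  4.23808091e-01,  1.63072581e+00, -4.36978164e-05,
        1.08861931e+00, -1.89763130e-02]), 'qvel': array([-0.00099974,  0.00031315, -0.00105605,  0.00186476,  0.00075561,
       -0.00036047]), 'joint_torque': array([ 3.84100604e-04, -5.44632483e+01, -2.73655468e+01,  6.44519599e-02,
        2.31462240e-02, -9.16956265e-05]), 'ee_pos': array([272.01583047, 562.01340409, 199.80811758]), 'orientation': array([ 0.35233384,  1.54207354, -0.35474383]), 'ft_force': array([0.06561742, 0.41225786, 0.13075898]), 'moment': array([ 0.01213254, -0.01483381, -0.04416176]), 'width': 87.56779416637373}
side {'mtx': array([[387.70795569,   0.        , 253.01063465],
       [  0.        , 387.70795569, 193.29211328],
       [  0.        ,   0.        ,   1.        ]]), 'rvec': array([ 2.3497954 , -0.17886544,  0.1007121 ]), 'tvec': array([-626.61932477,   28.97504595, 1128.84663255])}
top {'mtx': array([[350.79254476,   0.        , 254.08907668],
       [  0.        , 350.79254476, 193.21811326],
       [  0.        ,   0.        ,   1.        ]]), 'rvec': array([ 2.0370236 , -2.18733136,  0.22221092]), 'tvec': array([-35.61782128, 633.15769045, 897.13561424])}
wrist {'mtx': array([[272.61425721,   0.        , 252.35308273],
       [  0.        , 272.61425721, 191.00623442],
       [  0.        ,   0.        ,   1.        ]]), 'hand_eye': array([[-7.23630886e-04, -2.52003284e-01,  9.67726109e-01,
        -1.83133729e+02],
       [ 9.99999701e-01, -4.45914381e-04,  6.31644404e-04,
         4.82756269e-01],
       [ 2.72346524e-04,  9.67726276e-01,  2.52003531e-01,
        -6.79391942e+01],
       [ 0.00000000e+00,  0.00000000e+00,  0.00000000e+00,
         1.00000000e+00]])}
```

View pics/top0.png

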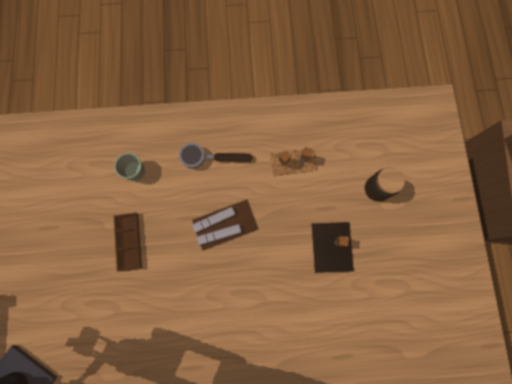

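View pics/side0.png

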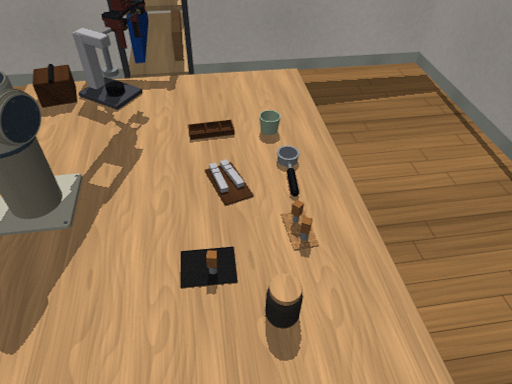

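View pics/wrist0.png

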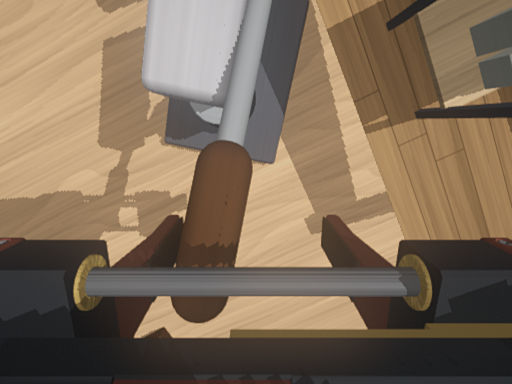

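The top view shows the mat with its pin at about (343,241), the gauge at (225,225), the rack at (128,242) and the cork board at (295,160). The wrist sees an espresso-machine-like item near the gripper. Next I'll build helpers and enlarge the views.

```bash
cat > h.py <<'E'
import numpy as np, cv2
from scipy.spatial.transform import Rotation as R
from workcell import ctrl, vision, workorder
def cam(n):
    if n=="wrist":
        o=ctrl.get_obs(); d=vision.get_image(n)
        T=np.eye(4);T[:3,:3]=R.from_rotvec(o["orientation"]).as_matrix();T[:3,3]=o["ee_pos"]
        C=T@d["hand_eye"]
        Rw=C[:3,:3].T; t=-Rw@C[:3,3]
    else:
        d=vision.get_image(n); Rw=cv2.Rodrigues(d["rvec"])[0]; t=np.array(d["tvec"]).ravel()
    return dict(img=d["img"],K=d["mtx"],R=Rw,t=t,c=-Rw.T@t)
def ray(c,uv):
    v=c["R"].T@np.linalg.inv(c["K"])@np.array([uv[0],uv[1],1.]); return v/np.linalg.norm(v)
def onz(c,uv,z):
    v=ray(c,uv); return c["c"]+v*(z-c["c"][2])/v[2]
def proj(c,P):
    P=np.atleast_2d(np.array(P,float)); q=(c["K"]@(c["R"]@P.T+c["t"][:,None])).T; return q[:,:2]/q[:,2:]
def tri(cs,uvs):
    A=np.zeros((3,3));b=np.zeros(3)
    for c,u in zip(cs,uvs):
        v=ray(c,u);M=np.eye(3)-np.outer(v,v);A+=M;b+=M@c["c"]
    p=np.linalg.solve(A,b)
    return p,[np.linalg.norm(np.cross(ray(c,u),p-c["c"])) for c,u in zip(cs,uvs)]
def crop(c,x0,y0,x1,y1,s,name):
    im=cv2.resize(c["img"][y0:y1,x0:x1],None,fx=s,fy=s,interpolation=cv2.INTER_CUBIC)
    for k in range((x0+9)//10*10,x1,10):
        cv2.putText(im,str(k),((k-x0)*s,8),0,.3,(255,255,255),1) if k%20==0 else 0
        cv2.line(im,((k-x0)*s,10),((k-x0)*s,14),(255,255,255),1)
    for k in range((y0+9)//10*10,y1,10):
        cv2.putText(im,str(k),(0,(k-y0)*s+4),0,.3,(255,255,255),1)
    cv2.imwrite("pics/"+name,im)
E
python3 - <<'E'
from h import *
t=cam("top");s=cam("side")
print(t["c"],s["c"])
for n,c in(("t",t),("s",s)):
    print(n,proj(c,[[0,0,0],[272,562,200],[500,0,0],[500,300,0]]).round())
print("top z0: pin",onz(t,(343,241),70),"gauge",onz(t,(225,225),6),"rack",onz(t,(128,242),22),"cork",onz(t,(295,160),4), "mat", onz(t,(332,247),4))
print("tri pin",tri([t,s],[(342,241),(212,254)]))
crop(t,100,130,260,285,5,"t1.png");crop(t,255,130,415,285,5,"t2.png")
crop(s,170,90,330,250,5,"s1.png");crop(s,170,180,330,330,5,"s2.png")
E
```

```text
[ 431.40714284  -71.03402787 1007.89465942] [ 478.94803517 -866.41931001  829.28427583]
t [[240. 441.]
 [-34. 364.]
 [229. 244.]
 [124. 252.]]
s [[ 38. 203.]
 [131.  47.]
 [210. 187.]
 [203. 130.]]
top z0: pin [ 482.03410917 -306.60591481   70.        ] gauge [554.69270162   8.5664198    6.        ] rack [524.4336376  280.39126873  22.        ] cork [ 734.17978578 -209.9682446     4.        ] mat [ 471.03805448 -290.10201442    4.        ]
tri pin (array([ 483.55438078, -304.42169444,   67.97270697]), [np.float64(1.22216193324158), np.float64(1.22216193324145)])
```

View pics/t1.png

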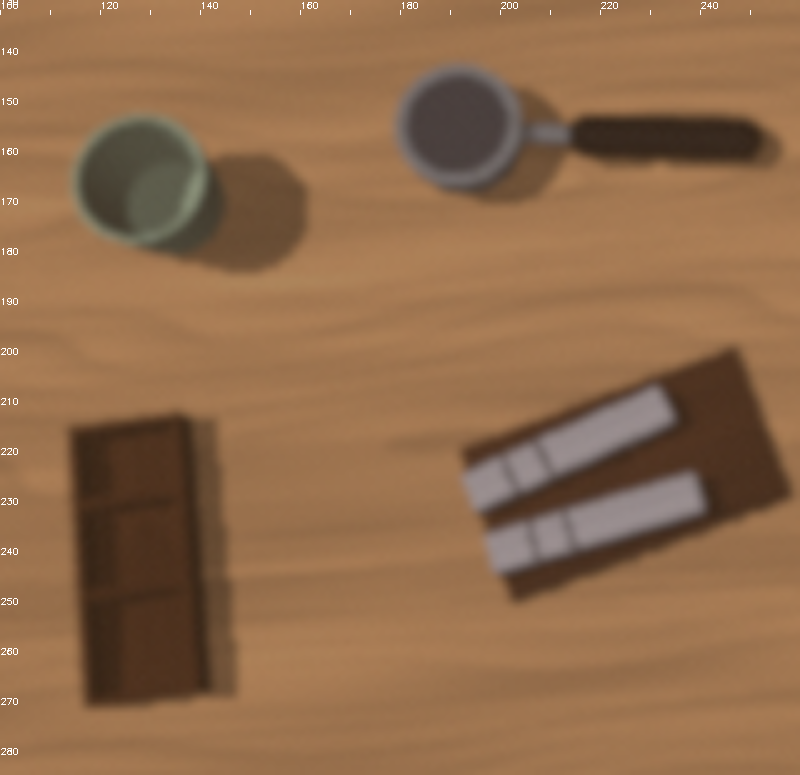

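View pics/t2.png

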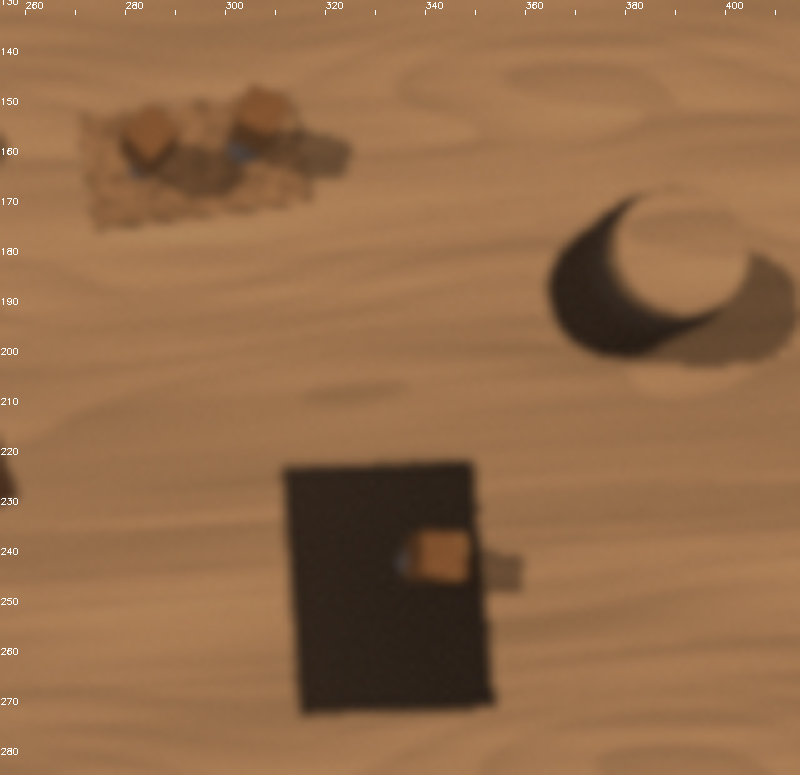

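View pics/s1.png

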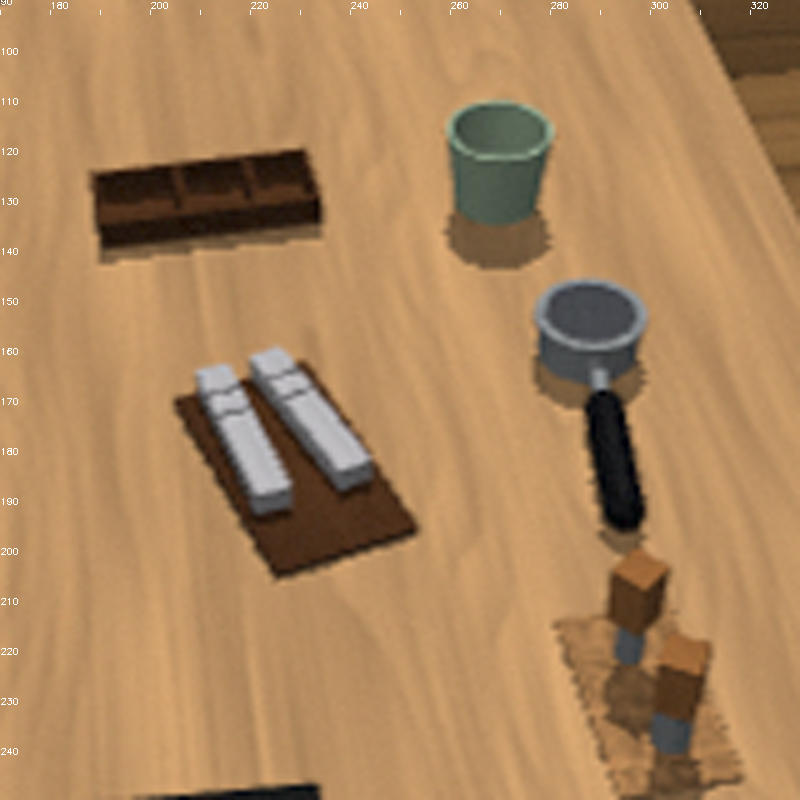

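View pics/s2.png

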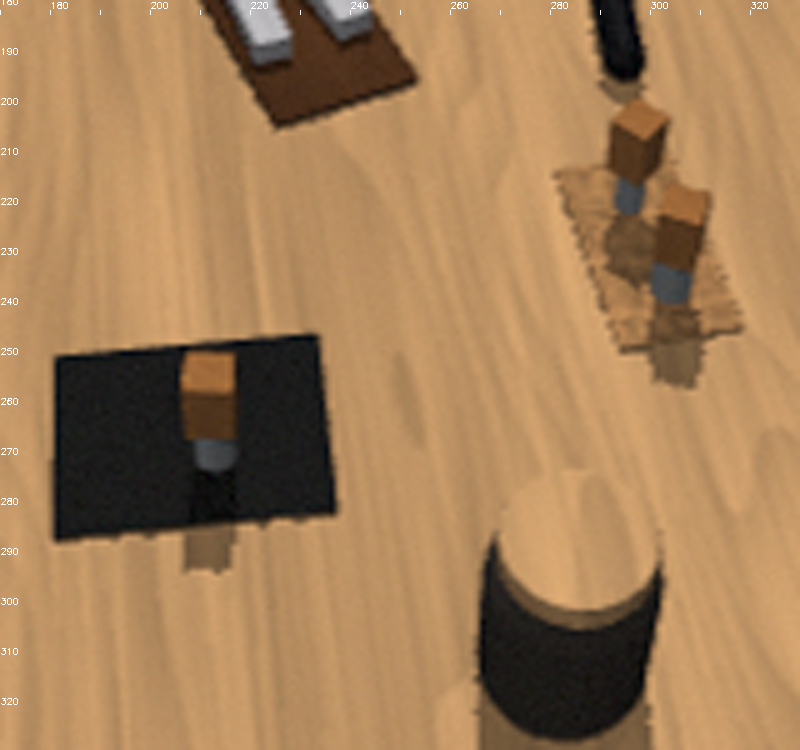

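The top and side crops show all corners: gauge base corners, rack corners, and the pin on the mat with its head roughly square to the mat. The two cork pins stand beyond. Now a pose fit from both views.

```bash
cat > fit.py <<'E'
from h import *
from scipy.optimize import least_squares
t=cam("top");s=cam("side")
def fit(name,obs,x0):
    # obs: list (cam, local pt, uv)
    def pts(p):
        c,sn=np.cos(p[2]),np.sin(p[2])
        return [np.array([p[0]+c*l[0]-sn*l[1],p[1]+sn*l[0]+c*l[1],l[2]+p[3]]) for _,l,_ in obs]
    f=lambda p: np.concatenate([proj(o[0],P)[0]-o[2] for o,P in zip(obs,pts(p))])
    r=least_squares(f,x0); print(name,r.x.round(3),"deg",np.degrees(r.x[2]).round(2),"resid px",r.fun.round(1))
    return r.x
g=lambda x,y,z=6:(x,y,z)
fit("gauge",[(t,g(-85,-47),(247.4,199.4)),(t,g(-85,47),(258.4,229)),(t,g(85,47),(202.8,250.2)),(t,g(85,-47),(192.2,219.6)),
 (s,g(-85,-47),(253.4,196.2)),(s,g(-85,47),(225.2,205.6)),(s,g(85,47),(205,170.4))],[550,0,1.9,0])
# rack, corners top 22: assume rack y along +world y
q=lambda a,b:(a*32,b*79,22)
fit("rack",[(t,q(1,1),(114,215.6)),(t,q(1,-1),(137,213))][:0]+[(t,q(1,1),(114,215.6)),(t,q(-1,1),(117.4,271)),(t,q(1,-1),(137,213)),(t,q(-1,-1),(141.6,268)),
 ],[520,280,0,0])
# side view corners: near edge(low y)... 
print("side z22", [onz(s,u,22).round(1) for u in((188.4,124.4),(231,120),(234,129.6),(190,134.4))])
print("top z22", [onz(t,u,22).round(1) for u in((114,215.6),(137,213),(141.6,268),(117.4,271))])
print("mat", [onz(t,u,4).round(1) for u in((312,223.5),(349.4,222.6),(353.6,271),(315.4,272.4))],[onz(s,u,4).round(1) for u in((181,251.4),(233.6,247.2),(237.2,282.6),(181,287.6))])
print("pin head top", [onz(t,u,74).round(1) for u in((338.8,236),(348.6,236.4),(349,246),(339,246.4))],[onz(s,u,74).round(1) for u in((207,250),(217.4,250.4),(217,258.4),(206.4,258.4))])
print("foot side", onz(s,(213,274),4))
M=R.from_rotvec(ctrl.get_obs()["orientation"]).as_matrix(); print(M.round(3))
print("machine", onz(s,(110,90),0))
E
python3 fit.py
```

```text
gauge [557.908   8.191   1.858  -6.018] deg 106.48 resid px [-0.2 -0.4  0.2  0.  -0.2 -0.2 -0.1 -0.4  0.2  0.  -0.5  0.1 -0.7  0.2]
rack [ 5.65035e+02  4.34445e+02  1.00000e-02 -4.26876e+02] deg 0.55 resid px [ -6.2  20.   -9.7 -19.4  10.1  19.4   5.8 -19.6]
side z22 [array([450.3, 307.3,  22. ]), array([604.1, 314.6,  22. ]), array([607.5, 254.5,  22. ]), array([453.2, 246.7,  22. ])]
top z22 [array([601.9, 320.3,  22. ]), array([604.7, 255.1,  22. ]), array([450.5, 242.8,  22. ]), array([447.1, 309.3,  22. ])]
mat [array([ 541.5, -240.7,    4. ]), array([ 536.4, -347.9,    4. ]), array([ 400.9, -342.5,    4. ]), array([ 404.6, -235.8,    4. ])] [array([ 406.1, -237.1,    4. ]), array([ 543.5, -243.4,    4. ]), array([ 538.8, -351.6,    4. ]), array([ 402.9, -345.4,    4. ])]
pin head top [array([ 495.7, -296.1,   74. ]), array([ 492.8, -321.9,   74. ]), array([ 467.7, -319.7,   74. ]), array([ 468.5, -293.4,   74. ])] [array([ 473.9, -295.3,   74. ]), array([ 498.4, -300.1,   74. ]), array([ 495.3, -323.2,   74. ]), array([ 470.6, -319.5,   74. ])]
foot side [ 482.52405996 -318.28378824    4.        ]
[[-0.     0.436  0.9  ]
 [-0.     0.9   -0.436]
 [-1.    -0.    -0.   ]]
machine [144.29066145 623.90047164   0.        ]
```

Gauge yaw is about 106.5°, centre (558,8). The rack lies along world x with its centre near (526,281), and the pin is at about (483,-308). Lift clear of the machine first, then go toward the mat.

```bash
python3 -m crank '[[[-0.04,0,0],[0,0,0],0.0878],[[-0.04,0,0],[0,0,0],0.0878],[[0,-0.0317,0.026],[0,0,0],0.0878],[[0,-0.0317,0.026],[0,0,0],0.0878],[[0,-0.0317,0.026],[0,0,0],0.0878],[[0,-0.0317,0.026],[0,0,0],0.0878],[[0,-0.0317,0.026],[0,0,0],0.0878],[[0,-0.0317,0.026],[0,0,0],0.0878]]'
cat >> h.py <<'E'
def plan(target,yawdeg,n,step=0.041,wmax=0.121):
    """suggest rows: target xyz mm TCP; yaw of tool y in world deg; n rows"""
    o=ctrl.get_obs();M=R.from_rotvec(o["orientation"]).as_matrix();p=o["ee_pos"]
    y=np.arctan2(M[1,1],M[0,1]); dy=(np.radians(yawdeg)-y+np.pi)%(2*np.pi)-np.pi
    print("at",p.round(1),"toolyaw",np.degrees(y).round(1),"tilt x.z",M[2,0].round(4)," need turn about x",round(-dy,3))
    k=max(int(np.ceil(abs(dy)/wmax)),1) if abs(dy)>0.003 else 0
    d=(np.array(target)-p)/1000; m=max(int(np.ceil(np.linalg.norm(d)/step)),1)
    print("rows for move",m,"turn",k)
    for i in range(min(n,max(m,k))):
        a=y+(dy*min(i,k)/k if k else 0)
        w=d/m if i<m else d*0
        print([round(-w[2],4),round(np.cos(a)*w[0]+np.sin(a)*w[1],4),round(np.sin(a)*w[0]-np.cos(a)*w[1],4)],round(-dy/k,4) if i<k else 0)
E
python3 - <<'E'
from h import *
plan((430,-150,300),-5,16)
E
```

```text
t: 1.02
ee_pos: [329.7, 321.6, 280.7]
orientation: [0.353, 1.541, -0.353]
ft_force: [0.8, -0.0, 0.8]
width: 87.6
at [329.7 321.6 280.7] toolyaw 64.2 tilt x.z -1.0  need turn about x 1.208
rows for move 12 turn 10
[np.float64(-0.0016), np.float64(-0.0317), np.float64(0.0246)] 0.1208
[np.float64(-0.0016), np.float64(-0.0285), np.float64(0.0283)] 0.1208
[np.float64(-0.0016), np.float64(-0.0249), np.float64(0.0315)] 0.1208
[np.float64(-0.0016), np.float64(-0.021), np.float64(0.0343)] 0.1208
[np.float64(-0.0016), np.float64(-0.0167), np.float64(0.0366)] 0.1208
[np.float64(-0.0016), np.float64(-0.0121), np.float64(0.0383)] 0.1208
[np.float64(-0.0016), np.float64(-0.0074), np.float64(0.0395)] 0.1208
[np.float64(-0.0016), np.float64(-0.0026), np.float64(0.0401)] 0.1208
[np.float64(-0.0016), np.float64(0.0022), np.float64(0.0401)] 0.1208
[np.float64(-0.0016), np.float64(0.007), np.float64(0.0396)] 0.1208
[np.float64(-0.0016), np.float64(0.0117), np.float64(0.0384)] 0
[np.float64(-0.0016), np.float64(0.0117), np.float64(0.0384)] 0
```

```bash
python3 - <<'E'
from h import *
c=cam("wrist"); cv2.imwrite("pics/w1.png",c["img"])
np.save("w1.npy",np.array([c],dtype=object),allow_pickle=True)
print(proj(c,[[526,281,22],[450,281,22],[604,281,22]]).round())
E
python3 -m crank '[[[-0.002,-0.032,0.025],[0.121,0,0],0.0878],[[-0.002,-0.0285,0.0285],[0.121,0,0],0.0878],[[-0.002,-0.025,0.0315],[0.121,0,0],0.0878],[[-0.002,-0.021,0.034],[0.121,0,0],0.0878],[[-0.002,-0.0165,0.0365],[0.121,0,0],0.0878],[[-0.002,-0.012,0.038],[0.121,0,0],0.0878],[[-0.002,-0.0075,0.0395],[0.121,0,0],0.0878],[[-0.002,-0.0025,0.040],[0.121,0,0],0.0878]]'
python3 - <<'E'
from h import *
c=cam("wrist"); cv2.imwrite("pics/w2.png",c["img"])
plan((440,-200,280),-5,16)
E
```

```text
[[279. 270.]
 [261. 235.]
 [296. 303.]]
t: 1.73
ee_pos: [396.5, 7.2, 297.1]
orientation: [1.101, 1.274, -1.1]
ft_force: [1.2, 0.2, 0.6]
width: 87.7
at [398.2   1.4 297.6] toolyaw 7.7 tilt x.z -1.0  need turn about x 0.222
rows for move 6 turn 2
[np.float64(0.0029), np.float64(0.0024), np.float64(0.0342)] 0.1108
[np.float64(0.0029), np.float64(0.0062), np.float64(0.0337)] 0.1108
[np.float64(0.0029), np.float64(0.0099), np.float64(0.0328)] 0
[np.float64(0.0029), np.float64(0.0099), np.float64(0.0328)] 0
[np.float64(0.0029), np.float64(0.0099), np.float64(0.0328)] 0
[np.float64(0.0029), np.float64(0.0099), np.float64(0.0328)] 0
```

View pics/w1.png

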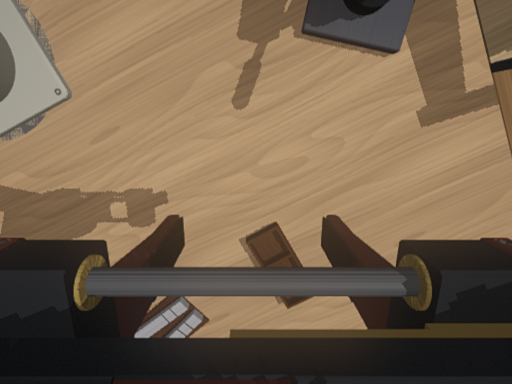

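View pics/w2.png

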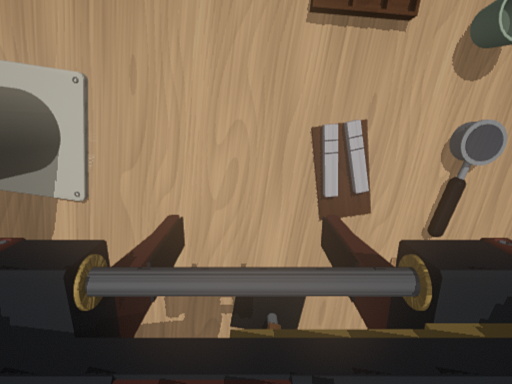

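w1 shows the rack at (275,262), its nearest bay (low world x) looking large. w2 shows the gauge at (345,165) and the mat pin beyond the bar. Now hover over the pin.

```bash
python3 - <<'E'
from h import *
plan((482,-305,240),-5,16)
E
```

```text
at [398.2   1.4 297.6] toolyaw 7.7 tilt x.z -1.0  need turn about x 0.222
rows for move 8 turn 2
[np.float64(0.0072), np.float64(0.0053), np.float64(0.0394)] 0.1108
[np.float64(0.0072), np.float64(0.0096), np.float64(0.0385)] 0.1108
[np.float64(0.0072), np.float64(0.0138), np.float64(0.0372)] 0
[np.float64(0.0072), np.float64(0.0138), np.float64(0.0372)] 0
[np.float64(0.0072), np.float64(0.0138), np.float64(0.0372)] 0
[np.float64(0.0072), np.float64(0.0138), np.float64(0.0372)] 0
[np.float64(0.0072), np.float64(0.0138), np.float64(0.0372)] 0
[np.float64(0.0072), np.float64(0.0138), np.float64(0.0372)] 0
```

```bash
python3 -m crank '[[[0.007,0.0055,0.0395],[0.111,0,0],0.0878],[[0.007,0.0095,0.0385],[0.111,0,0],0.0878],[[0.007,0.014,0.037],[0,0,0],0.0878],[[0.007,0.014,0.037],[0,0,0],0.0878],[[0.007,0.014,0.037],[0,0,0],0.0878],[[0.007,0.014,0.037],[0,0,0],0.0878],[[0.007,0.014,0.037],[0,0,0],0.0878],[[0.007,0.014,0.037],[0,0,0],0.0878]]'
python3 - <<'E'
from h import *
c=cam("wrist"); print(ctrl.get_obs()["ee_pos"]); crop(c,180,80,340,230,5,"w3.png"); cv2.imwrite("pics/w3f.png",c["img"])
np.save("w3.npy",np.array([c],dtype=object),allow_pickle=True)
E
```

```text
t: 2.45
ee_pos: [487.6, -296.5, 240.2]
orientation: [1.261, 1.175, -1.261]
ft_force: [0.9, 0.9, 0.5]
width: 87.9
[ 489.34296477 -302.18562131  238.84560848]
```

View pics/w3.png

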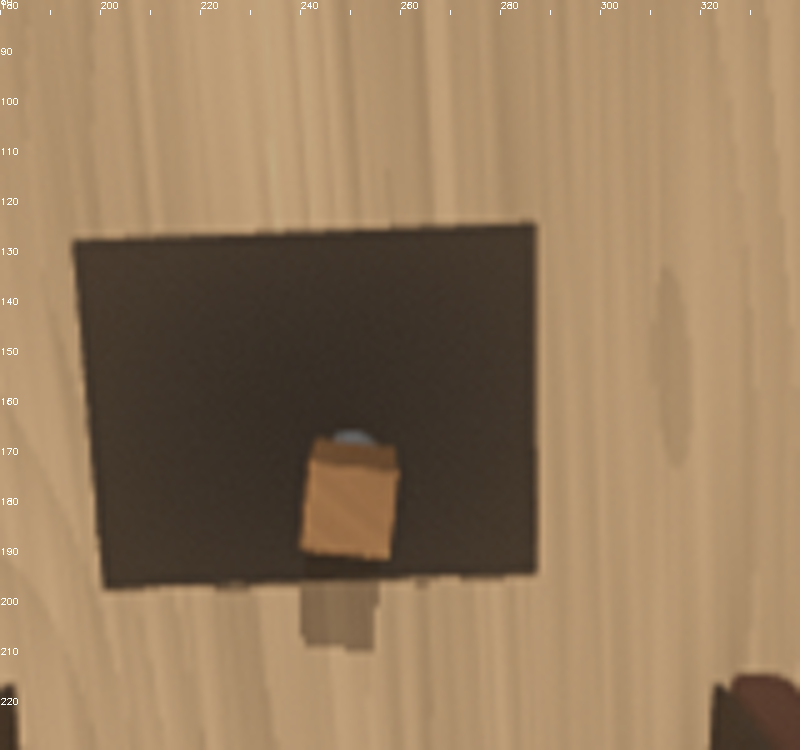

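View pics/w3f.png

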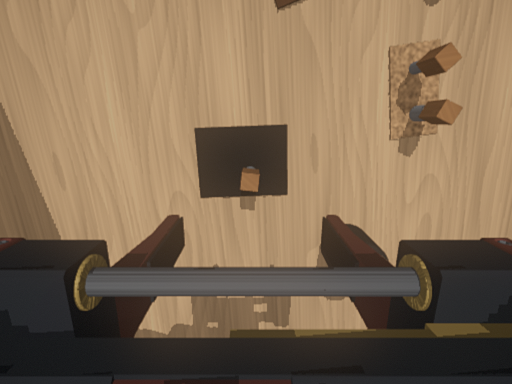

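The pin's head top is at corners (241.6,171.8), (259.8,174), (257.8,191.8), (240.2,190.2), with the shank visible behind it. Triangulate the height with the top and side views.

```bash
python3 - <<'E'
from h import *
w=np.load("w3.npy",allow_pickle=True)[0]; s=cam("side"); t=cam("top")
P=[onz(w,u,74) for u in((241.6,171.8),(259.8,174),(257.8,191.8),(240.2,190.2))]
print(np.round(P,1)); print("c",np.mean(P,0)); 
for a,b in((0,1),(1,2),(2,3),(3,0)): 
    d=P[b]-P[a]; print(np.linalg.norm(d).round(1), np.degrees(np.arctan2(d[1],d[0])).round(1))
print(tri([w,s],[(249.9,182),(211.9,254.4)]),tri([w,t],[(249.9,182),(343.9,241.2)]),tri([w,s,t],[(249.9,182),(211.9,254.4),(343.9,241.2)]))
plan((482,-307,100),-9,8)
E
```

```text
[[ 474.8 -291.7   74. ]
 [ 498.2 -296.3   74. ]
 [ 494.  -320.    74. ]
 [ 471.  -316.2   74. ]]
c [ 484.50657036 -306.02619483   74.        ]
23.9 -11.1
24.1 -100.0
23.4 170.6
24.8 81.1
(array([ 484.44980801, -306.90160087,   69.92433574]), [np.float64(0.02604870915680995), np.float64(0.02604870915672403)]) (array([ 483.29145249, -314.30647154,   43.11418047]), [np.float64(1.4885535189147778), np.float64(1.4885535189148125)]) (array([ 483.40027123, -307.67795652,   70.75420164]), [np.float64(1.4380242104366157), np.float64(1.0256842027077389), np.float64(2.3425742433596435)])
at [ 487.3 -296.4  239.4] toolyaw -4.2 tilt x.z -1.0  need turn about x 0.084
rows for move 4 turn 1
[np.float64(0.0348), np.float64(-0.0011), np.float64(0.0027)] 0.0841
[np.float64(0.0348), np.float64(-0.0009), np.float64(0.0028)] 0
[np.float64(0.0348), np.float64(-0.0009), np.float64(0.0028)] 0
[np.float64(0.0348), np.float64(-0.0009), np.float64(0.0028)] 0
```

```bash
python3 - <<'E'
from h import *
for i in range(6):
    o=ctrl.get_obs(); print(o["t"],o["ee_pos"].round(2),o["qpos"].round(4),o["qvel"].round(3)); vision.get_image("wrist")
E
```

```text
2.6 [ 487.31 -296.41  239.39] [-0.5673  0.3006  1.7163 -0.      1.1262 -0.4943] [ 0.042 -0.046  0.047  0.011  0.014  0.016]
2.65 [ 486.92 -294.85  239.76] [-5.6550e-01  2.9860e-01  1.7181e+00  3.0000e-04  1.1266e+00 -4.9390e-01] [ 0.03  -0.037  0.028  0.002  0.003  0.001]
2.7 [ 486.89 -293.96  240.22] [-5.6430e-01  2.9710e-01  1.7191e+00  3.0000e-04  1.1267e+00 -4.9390e-01] [ 0.02  -0.025  0.014 -0.    -0.002 -0.001]
2.75 [ 486.96 -293.49  240.58] [-5.6350e-01  2.9620e-01  1.7196e+00  3.0000e-04  1.1266e+00 -4.9400e-01] [ 0.013 -0.016  0.005 -0.002 -0.001 -0.001]
2.8 [ 487.11 -293.26  240.89] [-5.6290e-01  2.9560e-01  1.7197e+00  2.0000e-04  1.1265e+00 -4.9410e-01] [ 0.006 -0.008 -0.    -0.    -0.003 -0.002]
2.85 [ 487.24 -293.22  241.07] [-5.6280e-01  2.9530e-01  1.7196e+00  2.0000e-04  1.1264e+00 -4.9420e-01] [ 0.003 -0.004 -0.002 -0.001  0.    -0.002]
```

The arm overshoots and settles, so I retake the picture now that it is settled.

```bash
python3 - <<'E'
from h import *
c=cam("wrist"); crop(c,180,80,340,230,5,"w4.png")
np.save("w4.npy",np.array([c],dtype=object),allow_pickle=True)
E
```

```text
(no output)
```

View pics/w4.png

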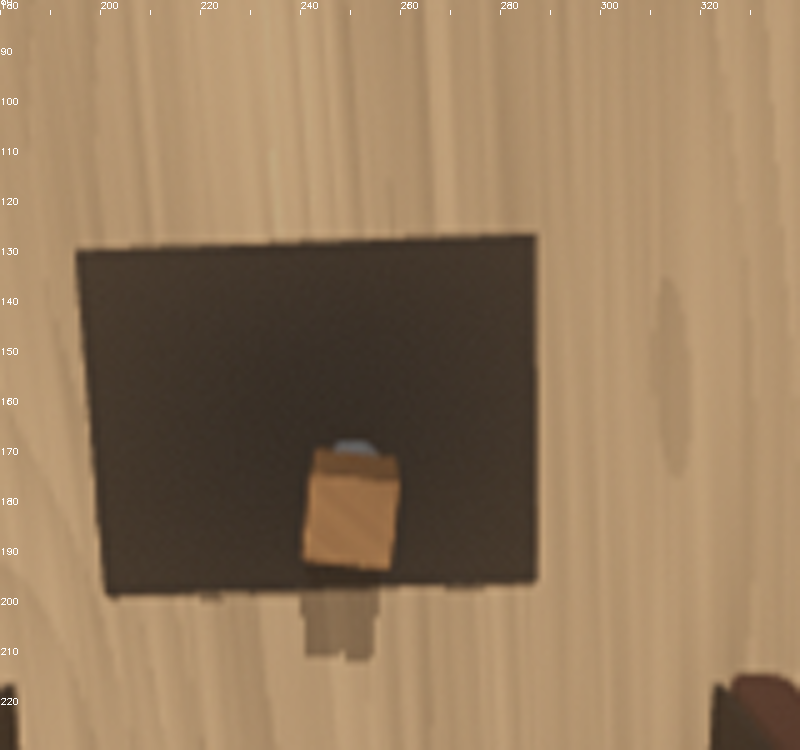

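```bash
python3 - <<'E'
from h import *
w=np.load("w4.npy",allow_pickle=True)[0]; s=cam("side")
P=[onz(w,u,74) for u in((241.8,174.6),(260,176.2),(257.8,194.2),(240.6,192.4))]
print("c",np.mean(P,0)); 
for a,b in((0,1),(1,2),(2,3),(3,0)): 
    d=P[b]-P[a]; print(np.linalg.norm(d).round(1), np.degrees(np.arctan2(d[1],d[0])).round(1))
print(tri([w,s],[(250,184.3),(211.9,254.4)]))
plan((484,-307,100),-9,8)
E
```

```text
c [ 484.40170526 -306.34397256   74.        ]
23.9 -9.1
24.6 -100.4
23.0 169.9
24.1 81.7
(array([ 484.339915  , -307.06465823,   70.15205175]), [np.float64(0.08228367489881475), np.float64(0.08228367489879759)])
at [ 487.5 -293.6  241.2] toolyaw -3.9 tilt x.z -1.0  need turn about x 0.088
rows for move 4 turn 1
[np.float64(0.0353), np.float64(-0.0006), np.float64(0.0034)] 0.0883
[np.float64(0.0353), np.float64(-0.0003), np.float64(0.0034)] 0
[np.float64(0.0353), np.float64(-0.0003), np.float64(0.0034)] 0
[np.float64(0.0353), np.float64(-0.0003), np.float64(0.0034)] 0
```

Both views agree: centre (484.4,-306.5), head top about 70–74 mm, head yaw −9.5°. Descend with tapering speed.

```bash
python3 -m crank '[[[0.034,-0.0005,0.0045],[0.096,0,0],0.0878],[[0.034,-0.0002,0.0045],[0,0,0],0.0878],[[0.034,-0.0002,0.004],[0,0,0],0.0878],[[0.034,0,0],[0,0,0],0.0878],[[0.027,0,0],[0,0,0],0.0878],[[0.02,0,0],[0,0,0],0.0878],[[0.012,0,0],[0,0,0],0.0878],[[0.006,0,0],[0,0,0],0.0878]]'
python3 - <<'E'
from h import *
for i in range(4):
    o=ctrl.get_obs(); print(o["ee_pos"].round(2)); c=cam("wrist")
cv2.imwrite("pics/w5.png",c["img"])
plan((484.4,-306.5,38),-9.5,8)
E
```

```text
t: 3.67
ee_pos: [484.1, -306.4, 38.2]
orientation: [1.33, 1.128, -1.331]
ft_force: [-0.3, 0.1, -0.3]
width: 88.1
[ 484.14 -306.44   38.2 ]
[ 484.2  -306.56   38.2 ]
[ 484.71 -306.96   39.39]
[ 485.27 -307.41   40.27]
at [ 485.6 -307.7   40.8] toolyaw -9.5 tilt x.z -1.0  need turn about x 0.0
rows for move 1 turn 0
[np.float64(0.0028), np.float64(-0.0014), np.float64(-0.001)] 0
```

View pics/w5.png

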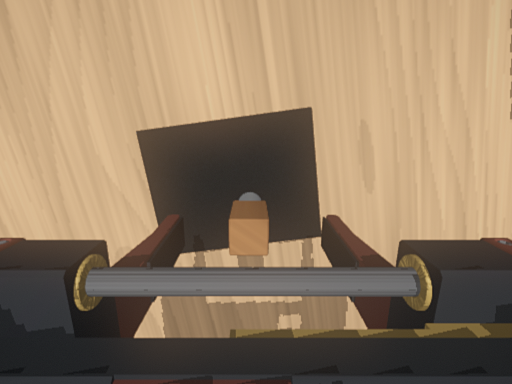

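The head is centred between the fingers (x≈249, top-face centre row 237 against a predicted 239). Close.

```bash
python3 -m crank '[[[0.002,-0.001,-0.001],[0,0,0],0.05],[[0,0,0],[0,0,0],0.03],[[0,0,0],[0,0,0],0.01],[[0,0,0],[0,0,0],0.01],[[0,0,0],[0,0,0],0.01],[[0,0,0],[0,0,0],0.01],[[0,0,0],[0,0,0],0.01],[[0,0,0],[0,0,0],0.01]]'
python3 - <<'E'
from h import *
o=ctrl.get_obs(); print(o["ee_pos"],o["width"],o["ft_force"],o["moment"])
E
```

```text
t: 4.53
ee_pos: [483.9, -306.1, 37.6]
orientation: [1.33, 1.126, -1.33]
ft_force: [-0.4, -0.5, 0.3]
width: 38.1
[ 483.92773298 -306.12460842   37.5945355 ] 38.093691296397395 [-0.35192181 -0.474171    0.33655854] [-0.06331011  0.08408     0.02077746]
```

```bash
python3 -m crank '[[[0,0,0],[0,0,0],0.01],[[0,0,0],[0,0,0],0.01],[[0,0,0],[0,0,0],0.01],[[0,0,0],[0,0,0],0.01],[[0,0,0],[0,0,0],0.01],[[0,0,0],[0,0,0],0.01],[[-0.003,0,0],[0,0,0],0.01],[[-0.01,0,0],[0,0,0],0.01]]'
python3 - <<'E'
from h import *
o=ctrl.get_obs(); print(o["ee_pos"],o["width"],o["ft_force"],o["moment"])
E
```

```text
t: 5.2
ee_pos: [482.8, -305.4, 49.7]
orientation: [1.33, 1.129, -1.332]
ft_force: [-1.3, 0.5, -2.1]
width: 23.7
[ 482.84907924 -305.43736254   49.71314744] 23.693516902953963 [-1.34260598  0.48003378 -2.06699926] [-0.03654609  0.1143982   0.00427024]
```

Gripped at 23.7 mm. Lift and go to before the gauge mouth, turning so tool −z points along the slot.

```bash
python3 - <<'E'
from h import *
plan((576,-58,160),16.5,8)
E
```

```text
at [ 482.8 -305.4   49.7] toolyaw -9.5 tilt x.z -1.0  need turn about x -0.454
rows for move 7 turn 4
[np.float64(-0.0158), np.float64(0.0073), np.float64(-0.0371)] -0.1135
[np.float64(-0.0158), np.float64(0.0114), np.float64(-0.036)] -0.1135
[np.float64(-0.0158), np.float64(0.0154), np.float64(-0.0345)] -0.1135
[np.float64(-0.0158), np.float64(0.0192), np.float64(-0.0325)] -0.1135
[np.float64(-0.0158), np.float64(0.0228), np.float64(-0.0301)] 0
[np.float64(-0.0158), np.float64(0.0228), np.float64(-0.0301)] 0
[np.float64(-0.0158), np.float64(0.0228), np.float64(-0.0301)] 0
```

```bash
python3 -m crank '[[[-0.03,0.004,-0.02],[0,0,0],0.01],[[-0.02,0.008,-0.035],[-0.1135,0,0],0.01],[[-0.018,0.012,-0.036],[-0.1135,0,0],0.01],[[-0.016,0.0155,-0.0345],[-0.1135,0,0],0.01],[[-0.016,0.019,-0.0325],[-0.1135,0,0],0.01],[[-0.01,0.0228,-0.03],[0,0,0],0.01],[[0,0.0228,-0.03],[0,0,0],0.01],[[0,0.015,-0.02],[0,0,0],0.01]]'
python3 -m crank '[[[0,0.002,-0.003],[0,0,0],0.01],[[0,0,0],[0,0,0],0.01],[[0,0,0],[0,0,0],0.01],[[0,0,0],[0,0,0],0.01],[[0,0,0],[0,0,0],0.01],[[0,0,0],[0,0,0],0.01],[[0,0,0],[0,0,0],0.01],[[0,0,0],[0,0,0],0.01]]'
python3 - <<'E'
from h import *
o=ctrl.get_obs(); print(o["ee_pos"],o["width"],o["ft_force"],o["moment"])
c=cam("wrist"); cv2.imwrite("pics/w6.png",c["img"]);crop(c,180,60,340,210,5,"w6c.png")
np.save("w6.npy",np.array([c],dtype=object),allow_pickle=True)
E
```

```text
t: 5.87
ee_pos: [581.9, -51.3, 162.6]
orientation: [0.995, 1.33, -0.991]
ft_force: [0.5, 0.3, -1.0]
width: 23.6
t: 6.53
ee_pos: [581.3, -51.4, 160.4]
orientation: [0.995, 1.332, -0.995]
ft_force: [0.6, 0.5, -0.3]
width: 23.5
[581.29812875 -51.40143771 160.38184788] 23.45820723850026 [ 0.56703049  0.467172   -0.34420668] [-0.05494794  0.04993076 -0.00874537]
```

View pics/w6.png

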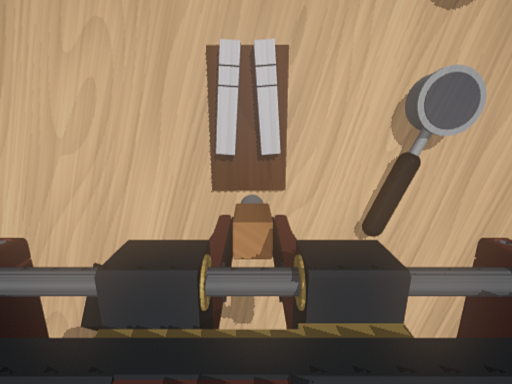

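View pics/w6c.png

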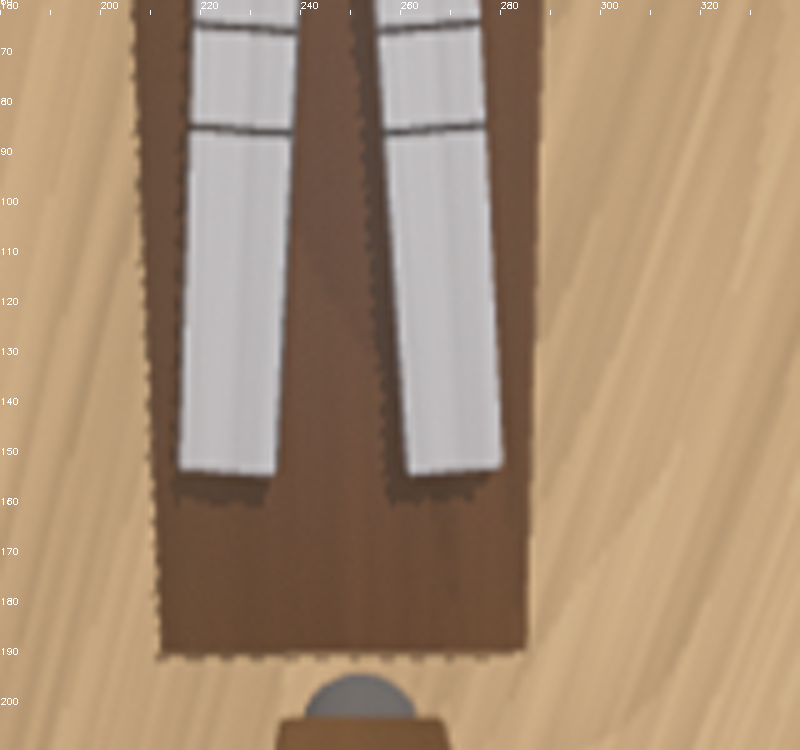

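The gauge lies straight ahead of the pin, with inner mouth corners (234.8,155) and (261.8,154.8) and zone lines at rows 86.6 and 66.6. Fit the gauge pose from this view.

```bash
cat > fitg.py <<'E'
from h import *
from scipy.optimize import least_squares
w=np.load("w6.npy",allow_pickle=True)[0]
L=np.array([(-37,16,22),(-37,-16,22),(38.5,10.6,22),(38.5,-10.6,22),(59.5,9.1,22),(59.5,-9.1,22),(-85,47,6),(-85,-47,6)],float)
U=np.array([(234.8,155),(261.8,154.8),(238.4,86.6),(257.2,86.6),(238.8,66.6),(255.6,66.6),(212.2,190.6),(285,190.2)])
def W(p,l=L): return np.c_[R.from_euler('z',p[2]).apply(l)+[p[0],p[1],p[3] if len(p)>3 else 0]]
for x0 in ([558,8,1.86],[558,8,1.86,0]):
    r=least_squares(lambda p:(proj(w,W(p))-U).ravel(),x0); print(r.x.round(3),np.degrees(r.x[2]).round(2)); print(r.fun.reshape(-1,2).round(1).tolist())
    if len(x0)==3: p=r.x
print("pre",W(p,np.array([[-65,0,0.]])),"mouth",W(p,np.array([[-37,0,0.]])))
T=W(p,np.array([[-65,0,0.]]))[0]; T[2]=44
plan(T,np.degrees(p[2])-90,8)
E
python3 fitg.py
```

```text
[558.665  10.681   1.863] 106.72
[[-0.2, -0.0], [-0.0, 0.0], [-0.4, 0.1], [-0.0, 0.0], [0.3, -0.4], [0.2, -0.5], [-0.2, 0.5], [0.5, 0.5]]
[558.629  10.7     1.863  -2.02 ] 106.72
[[-0.1, -0.3], [-0.1, -0.2], [-0.3, 0.3], [-0.1, 0.2], [0.3, -0.1], [0.1, -0.2], [-0.0, 0.1], [0.3, 0.1]]
pre [[577.36617168 -51.57031686   0.        ]] mouth [[569.31041905 -24.75418646   0.        ]]
at [581.3 -51.2 160.4] toolyaw 16.5 tilt x.z -1.0  need turn about x -0.005
rows for move 3 turn 1
[np.float64(0.0388), np.float64(-0.0013), np.float64(-0.0003)] -0.0045
[np.float64(0.0388), np.float64(-0.0013), np.float64(-0.0003)] 0
[np.float64(0.0388), np.float64(-0.0013), np.float64(-0.0003)] 0
```

```bash
python3 -m crank '[[[0.03,-0.002,0],[-0.004,0,0],0.01],[[0.03,-0.002,0],[0,0,0],0.01],[[0.025,0,0],[0,0,0],0.01],[[0.018,0,0],[0,0,0],0.01],[[0.010,0,0],[0,0,0],0.01],[[0.005,0,0],[0,0,0],0.01],[[0,0,0],[0,0,0],0.01],[[0,0,0],[0,0,0],0.01]]'
python3 - <<'E'
from h import *
c=cam("wrist"); cv2.imwrite("pics/w7.png",c["img"])
o=ctrl.get_obs(); print(o["ee_pos"],o["ft_force"],o["moment"])
G=np.array([558.665,10.681]);a=np.radians(106.72);Rg=np.array([[np.cos(a),np.sin(a)],[-np.sin(a),np.cos(a)]])
print("gauge xy",Rg@(o["ee_pos"][:2]-G))
plan((577.4-.0,-51.6,42),16.72,8)
s=cam("side");crop(s,190,140,270,215,10,"s7.png")
E
```

```text
t: 7.25
ee_pos: [578.3, -52.0, 43.1]
orientation: [0.992, 1.332, -0.991]
ft_force: [-0.9, -0.4, -1.1]
width: 24.1
[578.57522056 -52.03277409  43.50998424] [ 0.26977696 -0.02392035 -1.33675365] [-0.05005277 -0.0008979  -0.01672584]
gauge xy [-65.79043705  -1.02602927]
at [578.6 -52.   43.5] toolyaw 16.7 tilt x.z -1.0  need turn about x 0.0
rows for move 1 turn 0
[np.float64(0.0015), np.float64(-0.001), np.float64(-0.0008)] 0
```

View pics/w7.png

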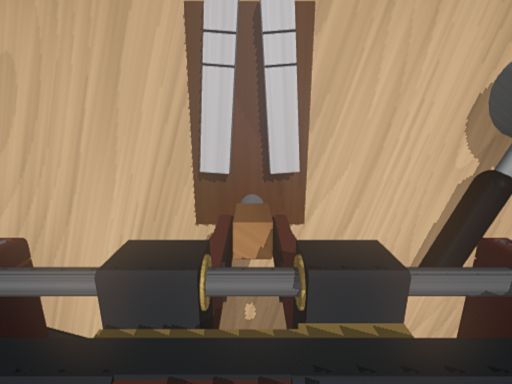

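View pics/s7.png

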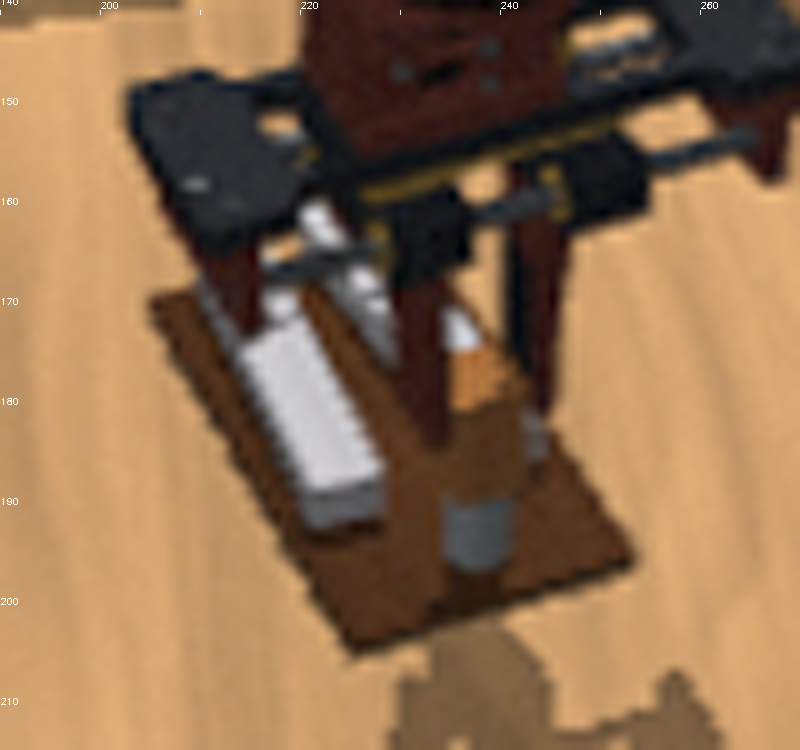

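```bash
python3 - <<'E'
from h import *
c=cam("wrist");crop(c,180,60,320,265,4,"w8.png")
np.save("w6.npy",np.array([c],dtype=object),allow_pickle=True)
print(ctrl.get_obs()["ee_pos"])
E
```

```text
[578.63433527 -51.99157643  43.68142329]
```

View pics/w8.png

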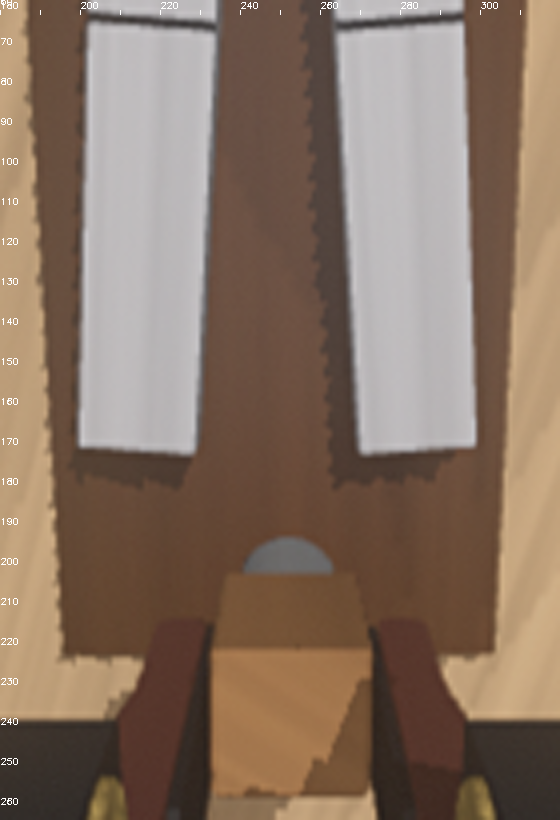

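```bash
cat > fitg2.py <<'E'
from h import *
from scipy.optimize import least_squares
w=np.load("w6.npy",allow_pickle=True)[0]
L=np.array([(-37,16,22),(-37,-16,22),(38.5,10.6,22),(38.5,-10.6,22),(-85,47,6),(-85,-47,6)],float)
U=np.array([(229,173.5),(270,173.5),(234,66.75),(264.5,66.75),(196,223.7),(303.5,223)])
def W(p,l=L): return R.from_euler('z',p[2]).apply(l)+[p[0],p[1],0]
r=least_squares(lambda p:(proj(w,W(p))-U).ravel(),[558,8,1.86]);p=r.x; print(r.x.round(3),np.degrees(r.x[2]).round(2)); print(r.fun.reshape(-1,2).round(1).tolist())
rel=lambda P:R.from_euler('z',-p[2]).apply(np.array(P)-[p[0],p[1],0])
print("tcp in gauge",rel(ctrl.get_obs()["ee_pos"]))
# pin head centre top and shank front at heights rel
z=ctrl.get_obs()["ee_pos"][2]
print("head top mid (z+36.5)",rel((onz(w,(232.7,240),z+36.5)+onz(w,(273,240),z+36.5))/2))
print("head bottom mid",rel(onz(w,(252.75,203.3),z-3.5)),"shank",rel(onz(w,(252,195),z-33)))
E
python3 fitg2.py
```

```text
[558.407  11.007   1.863] 106.76
[[-0.4, -0.2], [0.5, -0.2], [-0.1, -0.6], [-0.0, -0.6], [-0.6, 0.9], [0.7, 1.4]]
tcp in gauge [-66.15496949  -1.1998753   43.68142329]
head top mid (z+36.5) [-65.30788442  -2.24614602  80.18142329]
head bottom mid [-55.31008739  -2.36682528  40.18142329] shank [-57.29727157  -1.88108328  10.68142329]
```

```bash
python3 -m crank '[[[0.001,-0.002,-0.006],[0,0,0],0.01],[[0,0,-0.012],[0,0,0],0.01],[[0,0,-0.014],[0,0,0],0.01],[[0,0,-0.014],[0,0,0],0.01],[[0,0,-0.012],[0,0,0],0.01],[[0,0,-0.008],[0,0,0],0.01],[[0,0,-0.003],[0,0,0],0.01],[[0,0,0],[0,0,0],0.01]]'
cat > g.py <<'E'
from h import *
import sys
p=np.array([558.4,10.9]);a=np.radians(106.75)
o=ctrl.get_obs();d=o["ee_pos"][:2]-p;c,s=np.cos(a),np.sin(a)
f=o["ft_force"];m=o["moment"]
print("t",o["t"].__round__(2),"gauge x,y",round(c*d[0]+s*d[1],2),round(-s*d[0]+c*d[1],2),"z",o["ee_pos"][2].round(2),"F along/lat/z",(c*f[0]+s*f[1]).round(2),(-s*f[0]+c*f[1]).round(2),f[2].round(2),"M",(c*m[0]+s*m[1]).round(3),(-s*m[0]+c*m[1]).round(3),"w",o["width"].round(1))
E
python3 g.py; python3 - <<'E'
from h import *
c=cam("wrist");crop(c,180,60,320,265,4,"w9.png")
E
```

```text
t: 8.07
ee_pos: [555.6, 14.7, 41.4]
orientation: [0.99, 1.334, -0.99]
ft_force: [-0.7, -0.4, -1.2]
width: 23.8Traceback (most recent call last):
  File "g.py", line 6, in <module>
    print("t",o["t"].__round__(2),"gauge x,y",round(c*d[0]+s*d[1],2),round(-s*d[0]+c*d[1],2),"z",o["ee_pos"][2].round(2),"F along/lat/z",(c*f[0]+s*f[1]).round(2),(-s*f[0]+c*f[1]).round(2),f[2].round(2),"M",(c*m[0]+s*m[1]).round(3),(-s*m[0]+c*m[1]).round(3),"w",o["width"].round(1))
                                                                                                                                                                                                                                                                     ^^^^^^^^^^^^^^^^
AttributeError: 'float' object has no attribute 'round'
```

View pics/w9.png

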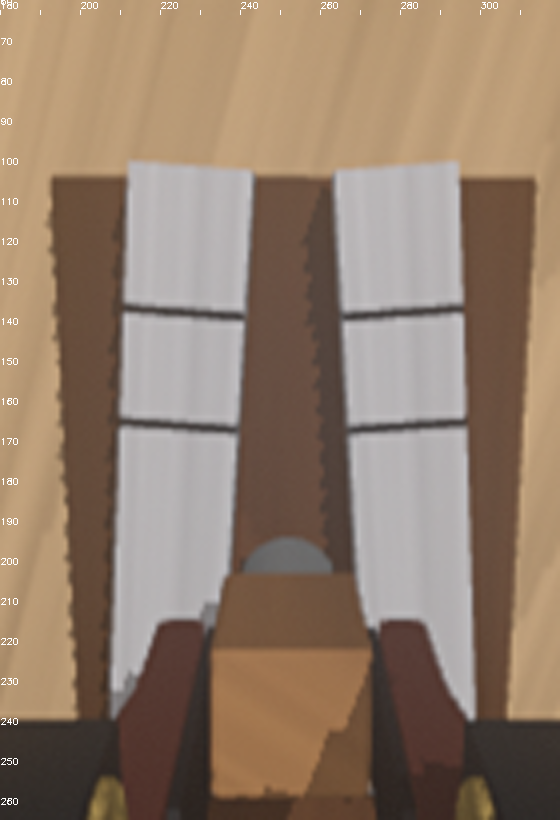

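In w9 the pin sits inside the slot, clear on both sides. The slot middle is at col ≈253.3 and the shank at ≈252.3, so I shift +0.5 mm in tool y and advance.

```bash
sed -i 's/o\["width"\].round(1)/round(float(o["width"]),1)/; s/o\["t"\].__round__(2)/round(float(o["t"]),2)/' g.py; python3 g.py
python3 -m crank '[[[0,0.0005,-0.002],[0,0,0],0.01],[[0,0,-0.002],[0,0,0],0.01],[[0,0,-0.002],[0,0,0],0.01],[[0,0,-0.002],[0,0,0],0.01],[[0,0,-0.002],[0,0,0],0.01],[[0,0,-0.002],[0,0,0],0.01],[[0,0,0],[0,0,0],0.01],[[0,0,0],[0,0,0],0.01]]'; python3 g.py
```

```text
t 8.12 gauge x,y 3.78 1.46 z 41.48 F along/lat/z -0.59 -0.84 -0.86 M 0.056 0.048 w 23.7
t: 8.78
ee_pos: [552.9, 25.3, 41.4]
orientation: [0.991, 1.333, -0.991]
ft_force: [-0.3, 0.4, -1.1]
width: 24.1
t 8.78 gauge x,y 15.4 1.15 z 41.44 F along/lat/z 0.51 0.17 -1.05 M 0.029 0.056 w 24.1
```

```bash
python3 -m crank '[[[0,0,-0.001],[0,0,0],0.01],[[0,0,-0.001],[0,0,0],0.01],[[0,0,-0.001],[0,0,0],0.01],[[0,0,-0.001],[0,0,0],0.01],[[0,0,-0.001],[0,0,0],0.01],[[0,0,-0.001],[0,0,0],0.01],[[0,0,0],[0,0,0],0.01],[[0,0,0],[0,0,0],0.01]]'; python3 g.py
python3 - <<'E'
from h import *
c=cam("wrist");crop(c,180,60,320,265,4,"w10.png")
E
```

```text
t: 9.45
ee_pos: [551.1, 31.0, 41.4]
orientation: [0.991, 1.333, -0.991]
ft_force: [0.0, 0.2, -1.4]
width: 23.8
t 9.45 gauge x,y 21.38 1.16 z 41.43 F along/lat/z 0.15 -0.07 -1.4 M 0.051 -0.02 w 23.8
```

View pics/w10.png

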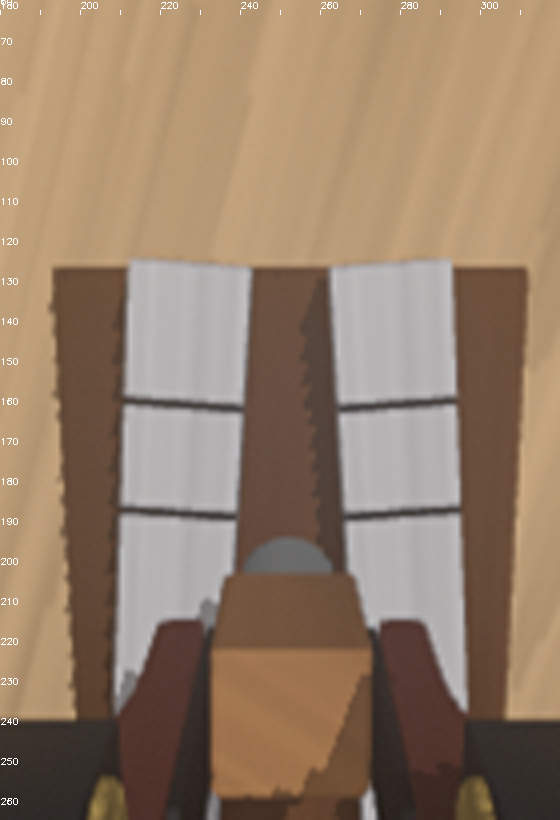

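The gaps beside the shank are about 2 px left and 3.5 px right. Shift +0.4 mm and continue.

```bash
python3 -m crank '[[[0,0.0004,-0.001],[0,0,0],0.01],[[0,0,-0.001],[0,0,0],0.01],[[0,0,-0.001],[0,0,0],0.01],[[0,0,-0.001],[0,0,0],0.01],[[0,0,-0.001],[0,0,0],0.01],[[0,0,0],[0,0,0],0.01],[[0,0,0],[0,0,0],0.01],[[0,0,0],[0,0,0],0.01]]'; python3 g.py
```

```text
t: 10.17
ee_pos: [550.1, 35.9, 41.4]
orientation: [0.991, 1.333, -0.991]
ft_force: [-0.3, 0.0, -1.0]
width: 23.8
t 10.17 gauge x,y 26.32 0.74 z 41.43 F along/lat/z 0.13 0.29 -1.03 M 0.039 0.036 w 23.8
```

```bash
python3 -m crank '[[[0,0,-0.001],[0,0,0],0.01],[[0,0,-0.001],[0,0,0],0.01],[[0,0,-0.001],[0,0,0],0.01],[[0,0,-0.001],[0,0,0],0.01],[[0,0,0],[0,0,0],0.01],[[0,0,0],[0,0,0],0.01],[[0,0,0],[0,0,0],0.01],[[0,0,0],[0,0,0],0.01]]'; python3 g.py
```

```text
t: 10.83
ee_pos: [549.0, 39.7, 41.4]
orientation: [0.992, 1.333, -0.991]
ft_force: [-0.1, -0.5, -1.8]
width: 23.7
t 10.83 gauge x,y 30.26 0.73 z 41.44 F along/lat/z -0.44 0.22 -1.83 M 0.045 0.011 w 23.7
```

```bash
python3 -m crank '[[[0,0,-0.001],[0,0,0],0.01],[[0,0,-0.001],[0,0,0],0.01],[[0,0,-0.001],[0,0,0],0.01],[[0,0,-0.001],[0,0,0],0.01],[[0,0,0],[0,0,0],0.01],[[0,0,0],[0,0,0],0.01],[[0,0,0],[0,0,0],0.01],[[0,0,0],[0,0,0],0.01]]'; python3 g.py
python3 - <<'E'
from h import *
c=cam("wrist");crop(c,180,60,320,265,4,"w11.png")
E
```

```text
t: 11.5
ee_pos: [547.8, 43.5, 41.4]
orientation: [0.991, 1.333, -0.991]
ft_force: [0.2, -0.4, -0.8]
width: 23.7
t 11.5 gauge x,y 34.3 0.73 z 41.44 F along/lat/z -0.42 -0.03 -0.81 M 0.047 0.004 w 23.7
```

View pics/w11.png

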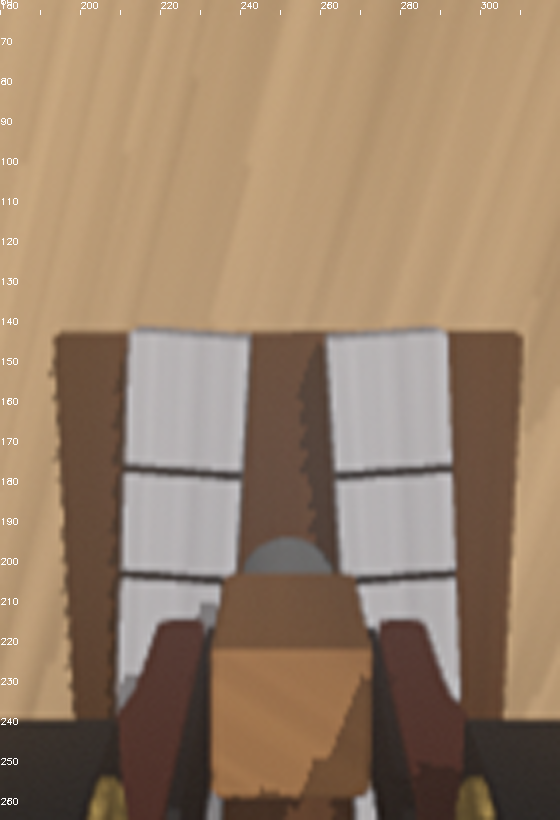

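Now centred (gaps of 6 and 7 crop px) and past the thick-pin position with no contact. Advance.

```bash
python3 -m crank '[[[0,0,-0.001],[0,0,0],0.01],[[0,0,-0.001],[0,0,0],0.01],[[0,0,-0.001],[0,0,0],0.01],[[0,0,-0.001],[0,0,0],0.01],[[0,0,-0.001],[0,0,0],0.01],[[0,0,-0.001],[0,0,0],0.01],[[0,0,0],[0,0,0],0.01],[[0,0,0],[0,0,0],0.01]]'; python3 g.py
```

```text
t: 12.22
ee_pos: [546.1, 49.4, 41.4]
orientation: [0.991, 1.333, -0.991]
ft_force: [0.5, -0.3, -1.8]
width: 23.8
t 12.22 gauge x,y 40.41 0.73 z 41.43 F along/lat/z -0.46 -0.41 -1.76 M 0.052 0.071 w 23.8
```

```bash
python3 -m crank '[[[0,0,-0.001],[0,0,0],0.01],[[0,0,-0.001],[0,0,0],0.01],[[0,0,-0.001],[0,0,0],0.01],[[0,0,0],[0,0,0],0.01],[[0,0,0],[0,0,0],0.01],[[0,0,0],[0,0,0],0.01],[[0,0,0],[0,0,0],0.01],[[0,0,0],[0,0,0],0.01]]'; python3 g.py
```

```text
t: 12.88
ee_pos: [545.2, 52.2, 41.4]
orientation: [0.992, 1.333, -0.991]
ft_force: [0.4, 0.4, -1.2]
width: 23.4
t 12.88 gauge x,y 43.31 0.75 z 41.43 F along/lat/z 0.23 -0.52 -1.16 M 0.054 -0.085 w 23.4
```

```bash
python3 -m crank '[[[0,0,-0.001],[0,0,0],0.01],[[0,0,-0.001],[0,0,0],0.01],[[0,0,0],[0,0,0],0.01],[[0,0,0],[0,0,0],0.01],[[0,0,0],[0,0,0],0.01],[[0,0,0],[0,0,0],0.01],[[0,0,0],[0,0,0],0.01],[[0,0,0],[0,0,0],0.01]]'; python3 g.py
python3 - <<'E'
from h import *
c=cam("wrist");crop(c,200,150,310,230,7,"w12.png")
E
```

```text
t: 13.55
ee_pos: [544.6, 54.1, 41.4]
orientation: [0.991, 1.333, -0.991]
ft_force: [0.1, 0.8, -0.5]
width: 23.6
t 13.55 gauge x,y 45.3 0.73 z 41.44 F along/lat/z 0.7 -0.28 -0.49 M -0.012 0.04 w 23.6
```

View pics/w12.png

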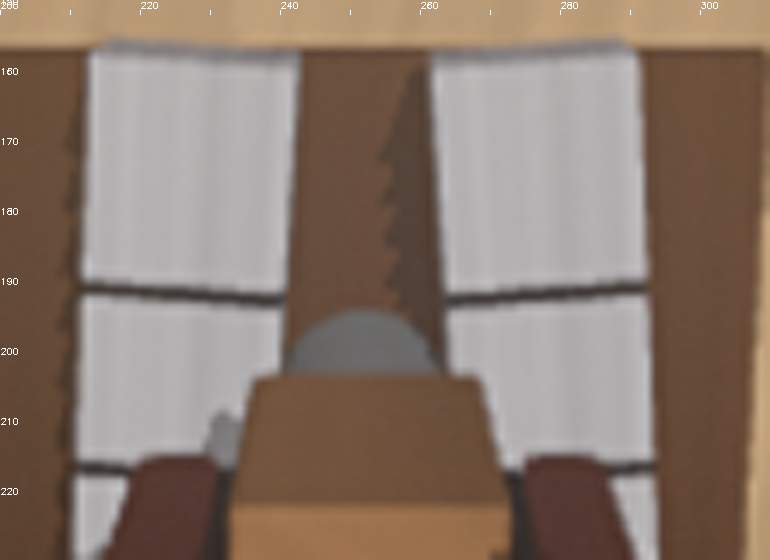

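Tight now: about 1 px of gap each side. Single-millimetre steps from here.

```bash
python3 -m crank '[[[0,0,-0.001],[0,0,0],0.01],[[0,0,-0.001],[0,0,0],0.01],[[0,0,0],[0,0,0],0.01],[[0,0,0],[0,0,0],0.01],[[0,0,0],[0,0,0],0.01],[[0,0,0],[0,0,0],0.01],[[0,0,0],[0,0,0],0.01],[[0,0,0],[0,0,0],0.01]]'; python3 g.py
```

```text
t: 14.27
ee_pos: [544.1, 56.0, 41.4]
orientation: [0.992, 1.333, -0.991]
ft_force: [0.4, 0.8, -1.1]
width: 23.5
t 14.27 gauge x,y 47.33 0.72 z 41.44 F along/lat/z 0.65 -0.63 -1.07 M -0.063 -0.091 w 23.5
```

```bash
python3 -m crank '[[[0,0,-0.001],[0,0,0],0.01],[[0,0,0],[0,0,0],0.01],[[0,0,0],[0,0,0],0.01],[[0,0,0],[0,0,0],0.01],[[0,0,0],[0,0,0],0.01],[[0,0,0],[0,0,0],0.01],[[0,0,0],[0,0,0],0.01],[[0,0,0],[0,0,0],0.01]]'; python3 g.py
```

```text
t: 14.93
ee_pos: [543.8, 56.9, 41.4]
orientation: [0.991, 1.333, -0.991]
ft_force: [0.6, -1.4, -2.0]
width: 23.8
t 14.93 gauge x,y 48.25 0.71 z 41.44 F along/lat/z -1.49 -0.15 -1.95 M 0.034 0.333 w 23.8
```

Contact is beginning (along −1.5 N, moment up). Half-millimetre steps.

```bash
python3 -m crank '[[[0,0,-0.0005],[0,0,0],0.01],[[0,0,0],[0,0,0],0.01],[[0,0,0],[0,0,0],0.01],[[0,0,0],[0,0,0],0.01],[[0,0,0],[0,0,0],0.01],[[0,0,0],[0,0,0],0.01],[[0,0,0],[0,0,0],0.01],[[0,0,0],[0,0,0],0.01]]'; python3 g.py
```

```text
t: 15.6
ee_pos: [543.7, 57.4, 41.4]
orientation: [0.991, 1.333, -0.991]
ft_force: [1.4, -3.6, -1.9]
width: 23.6
t 15.6 gauge x,y 48.77 0.71 z 41.45 F along/lat/z -3.88 -0.34 -1.93 M 0.029 0.718 w 23.6
```

```bash
python3 -m crank '[[[0,0,-0.0005],[0,0,0],0.01],[[0,0,0],[0,0,0],0.01],[[0,0,0],[0,0,0],0.01],[[0,0,0],[0,0,0],0.01],[[0,0,0],[0,0,0],0.01],[[0,0,0],[0,0,0],0.01],[[0,0,0],[0,0,0],0.01],[[0,0,0],[0,0,0],0.01]]'; python3 g.py
```

```text
t: 16.27
ee_pos: [543.5, 57.8, 41.5]
orientation: [0.991, 1.333, -0.991]
ft_force: [1.9, -3.3, -0.8]
width: 23.7
t 16.27 gauge x,y 49.23 0.71 z 41.47 F along/lat/z -3.7 -0.91 -0.77 M 0.021 1.053 w 23.7
```

Wedged: along about −4 N, lateral under 1 N, and the moment rises linearly. Look at the zone.

```bash
python3 - <<'E'
from h import *
for i in range(4):
    o=ctrl.get_obs(); print(o["ft_force"].round(2),o["moment"].round(2)); c=cam("wrist")
crop(c,200,150,310,270,6,"w13.png")
s=cam("side");crop(s,190,130,270,205,10,"s13.png")
E
```

```text
[ 1.94 -3.28 -0.77] [-1.01 -0.28  0.03]
[ 1.09 -3.99 -0.93] [-1.   -0.29 -0.04]
[ 0.85 -5.46 -0.41] [-0.94 -0.25 -0.  ]
[ 1.65 -3.69 -0.92] [-1.07 -0.21 -0.02]
```

View pics/w13.png

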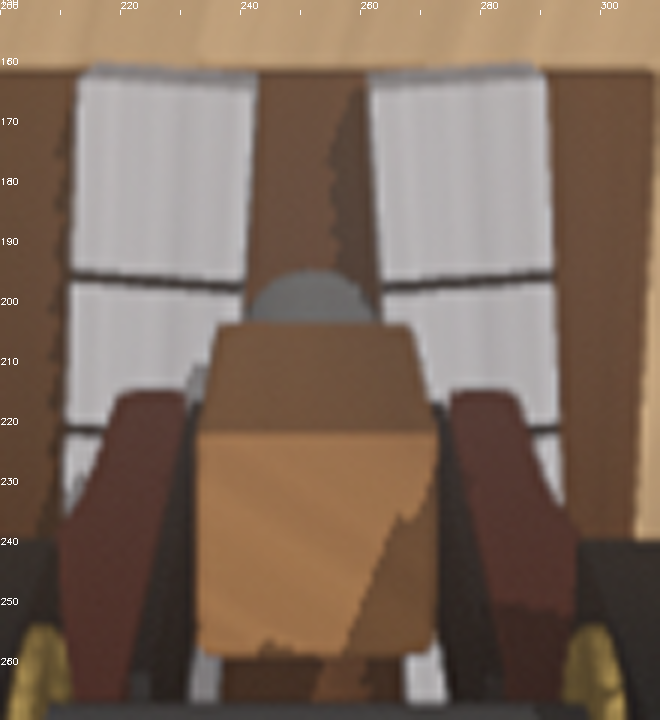

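View pics/s13.png

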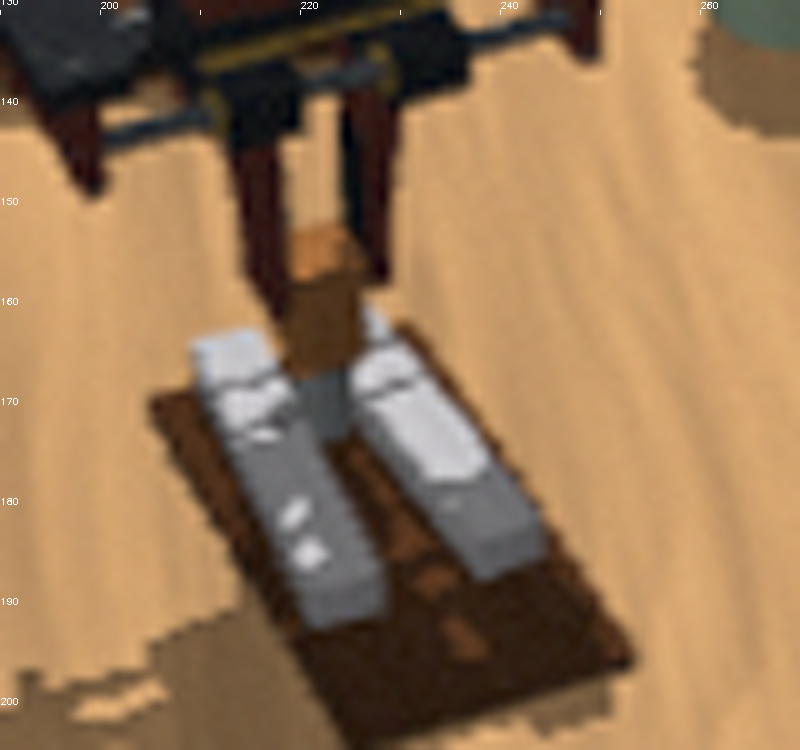

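The pin axis is between the two lines (rows 197 and 221), at gauge x≈48.5. That is the middle zone, so the 20 mm pin and the middle bay. Back off, lift, and look at the rack.

```bash
python3 -m crank '[[[0,0,0.002],[0,0,0],0.01],[[0,0,0.004],[0,0,0],0.01],[[0,0,0.006],[0,0,0],0.01],[[-0.01,0,0.002],[0,0,0],0.01],[[-0.025,0,0],[0,0,0],0.01],[[-0.03,0,0],[0,0,0],0.01],[[-0.03,0,0],[0,0,0],0.01],[[-0.02,0,0],[0,0,0],0.01]]'
python3 - <<'E'
from h import *
plan((540,200,165),16.7,8)
E
```

```text
t: 17.18
ee_pos: [548.2, 44.3, 159.6]
orientation: [0.993, 1.332, -0.99]
ft_force: [0.8, 0.2, -0.1]
width: 23.9
at [548.2  44.3 159.6] toolyaw 16.7 tilt x.z -1.0  need turn about x 0.0
rows for move 4 turn 0
[np.float64(-0.0013), np.float64(0.0092), np.float64(-0.0379)] 0
[np.float64(-0.0013), np.float64(0.0092), np.float64(-0.0379)] 0
[np.float64(-0.0013), np.float64(0.0092), np.float64(-0.0379)] 0
[np.float64(-0.0013), np.float64(0.0092), np.float64(-0.0379)] 0
```

```bash
python3 -m crank '[[[0,0.007,-0.03],[0,0,0],0.01],[[0,0.009,-0.038],[0,0,0],0.01],[[0,0.009,-0.038],[0,0,0],0.01],[[0,0.006,-0.027],[0,0,0],0.01],[[0,0.002,-0.01],[0,0,0],0.01],[[0,0,0],[0,0,0],0.01],[[0,0,0],[0,0,0],0.01],[[0,0,0],[0,0,0],0.01]]'
python3 - <<'E'
from h import *
c=cam("wrist"); cv2.imwrite("pics/w14.png",c["img"]); crop(c,170,70,330,220,5,"w14c.png")
np.save("w14.npy",np.array([c],dtype=object),allow_pickle=True); print(ctrl.get_obs()["ee_pos"])
E
```

```text
t: 17.85
ee_pos: [537.8, 189.6, 156.5]
orientation: [0.991, 1.333, -0.993]
ft_force: [-0.7, -0.4, -0.9]
width: 23.3
[537.89391066 189.48088272 156.43743905]
```

View pics/w14.png

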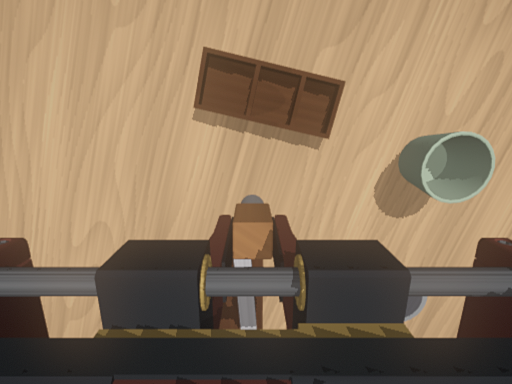

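View pics/w14c.png

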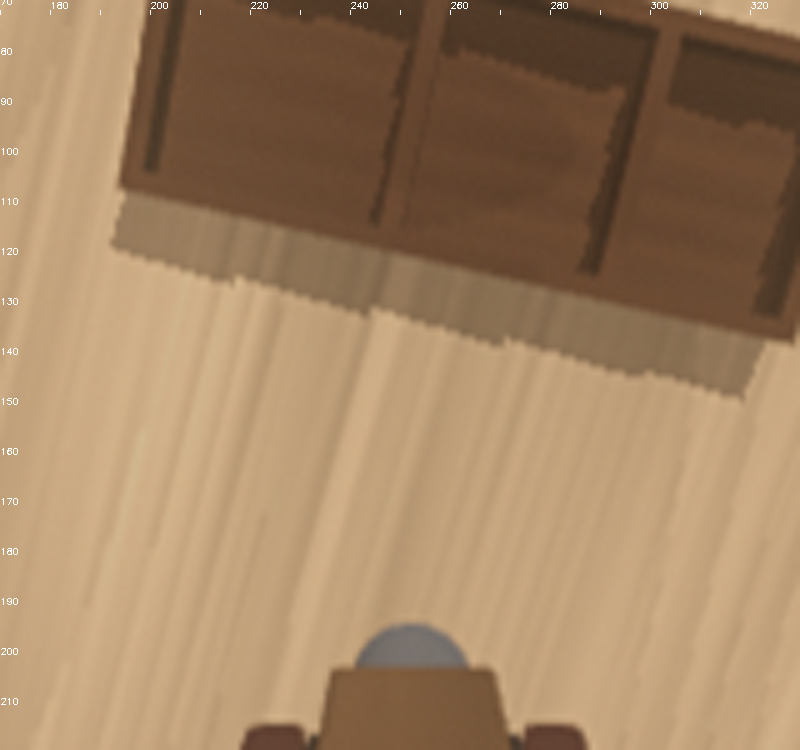

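Bays from left (low world x) to right: wide, middle, narrow. So the rack's +y points to world −x. Fit the rack pose.

```bash
python3 - <<'E'
from h import *
from scipy.optimize import least_squares
w=np.load("w14.npy",allow_pickle=True)[0]; t=cam("top"); s=cam("side")
L=np.array([(32,79,22),(32,-79,22),(-32,79,22),(-32,-79,22)],float)
U=np.array([(204,47),(345,82),(194,107.6),(328.6,138.6)])
def W(p,l=L): return R.from_euler('z',p[2]).apply(l)+[p[0],p[1],p[3] if len(p)>3 else 0]
r0=least_squares(lambda p:(proj(w,W(p))-U).ravel(),[526,281,1.6,0]);print(r0.x)
r=least_squares(lambda p:(proj(w,W(p))-U).ravel(),[526,281,1.6]);p=r.x
print(p.round(3),np.degrees(p[2]),r.fun.reshape(-1,2).round(1).tolist())
U2=np.array([(117.4,271),(114,215.6)]) 
print("proj in top",proj(t,W(p)).round(1).tolist(),"side",proj(s,W(p)).round(1).tolist())
D=np.array([(x,y,22) for y in(20,15,-31,-36) for x in(-27,27)],float)
im=w["img"].copy()
for q in proj(w,W(p,np.vstack([L,D]))): cv2.circle(im,tuple(int(round(v*8)) for v in q),8,(0,255,0),-1,shift=3)
b=W(p,np.array([[0,-8,4.],[0,-8,22]])); print("bay mid",b)
q=proj(w,b)[0]; cv2.circle(im,tuple(int(round(v)) for v in q),2,(0,0,255),-1)
cv2.imwrite("pics/w14o.png",cv2.resize(im[30:230,170:360],None,fx=4,fy=3))
plan((b[0][0],b[0][1],110),16.7,8)
E
```

```text
[528.63016925 286.98410619   1.63991127  -4.27175321]
[528.57  286.467   1.64 ] 93.9646044615647 [[-0.8, -0.6], [1.1, -0.5], [-0.8, 0.4], [0.5, 1.1]]
proj in top [[116.1, 270.9], [112.8, 214.5], [139.3, 267.6], [135.3, 211.4]] side [[187.6, 123.5], [231.0, 118.5], [189.6, 134.0], [234.4, 128.6]]
bay mid [[536.55112012 287.01963022   4.        ]
 [536.55112012 287.01963022  22.        ]]
at [538.  189.5 156.4] toolyaw 16.6 tilt x.z -1.0  need turn about x -0.001
rows for move 3 turn 0
[np.float64(0.0155), np.float64(0.0088), np.float64(-0.0313)] 0
[np.float64(0.0155), np.float64(0.0088), np.float64(-0.0313)] 0
[np.float64(0.0155), np.float64(0.0088), np.float64(-0.0313)] 0
```

View pics/w14o.png

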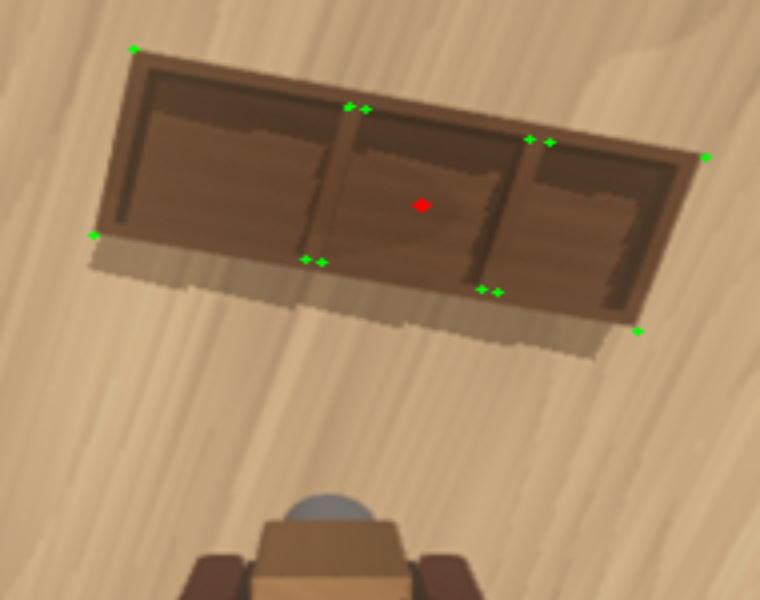

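The overlay matches the dividers; middle bay centre is at about (536.5,286). Move above it.

```bash
python3 -m crank '[[[0,0.006,-0.022],[0,0,0],0.01],[[0.008,0.008,-0.028],[0,0,0],0.01],[[0.012,0.007,-0.025],[0,0,0],0.01],[[0.014,0.004,-0.013],[0,0,0],0.01],[[0.010,0.001,-0.005],[0,0,0],0.01],[[0.004,0,0],[0,0,0],0.01],[[0,0,0],[0,0,0],0.01],[[0,0,0],[0,0,0],0.01]]'
python3 - <<'E'
from h import *
c=cam("wrist"); cv2.imwrite("pics/w15.png",c["img"]); crop(c,170,120,330,270,5,"w15c.png")
plan((536.5,285.5,90),16.7,8)
s=cam("side");crop(s,170,80,250,155,10,"s15.png")
E
```

```text
t: 18.67
ee_pos: [536.1, 286.2, 108.4]
orientation: [0.992, 1.333, -0.993]
ft_force: [0.3, -0.3, -0.4]
width: 23.7
at [536.5 286.4 108.9] toolyaw 16.7 tilt x.z -1.0  need turn about x -0.001
rows for move 1 turn 0
[np.float64(0.0189), np.float64(-0.0002), np.float64(0.0009)] 0
```

View pics/w15.png

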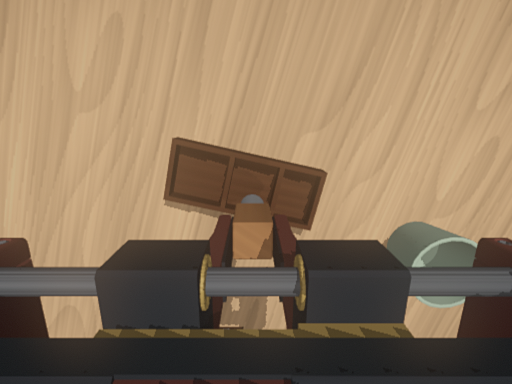

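View pics/s15.png

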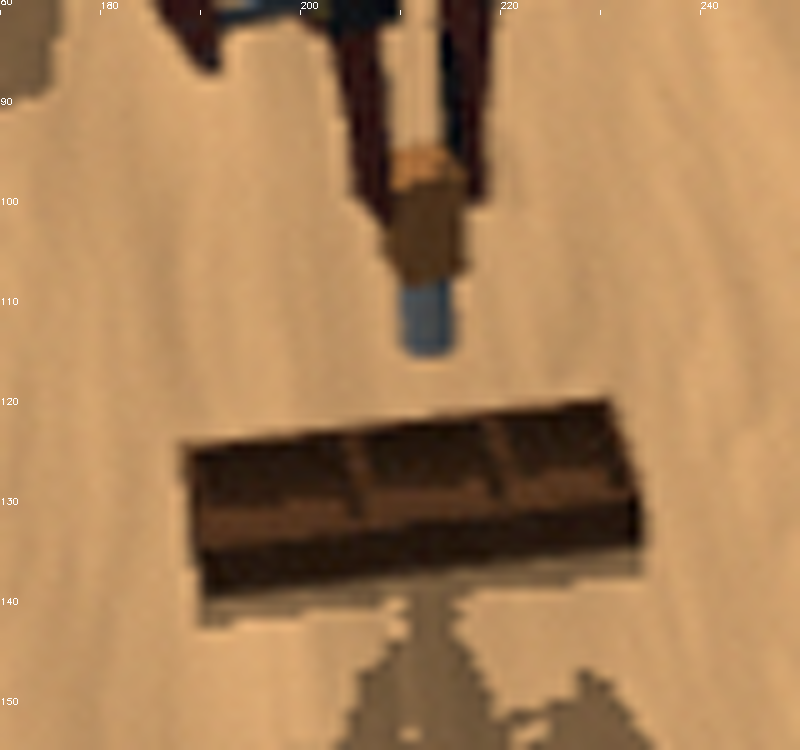

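The pin hangs over the middle bay in both views. Lower gently.

```bash
python3 -m crank '[[[0.014,0,0],[0,0,0],0.01],[[0.016,0,0],[0,0,0],0.01],[[0.014,0,0],[0,0,0],0.01],[[0.010,0,0],[0,0,0],0.01],[[0.006,0,0],[0,0,0],0.01],[[0.004,0,0],[0,0,0],0.01],[[0.002,0,0],[0,0,0],0.01],[[0,0,0],[0,0,0],0.01]]'
python3 - <<'E'
from h import *
c=cam("wrist"); crop(c,170,120,330,270,5,"w16c.png")
s=cam("side");crop(s,170,80,250,155,10,"s16.png")
o=ctrl.get_obs();print(o["ee_pos"],o["ft_force"])
E
```

```text
t: 19.43
ee_pos: [536.3, 287.5, 42.6]
orientation: [0.992, 1.333, -0.991]
ft_force: [-0.1, 0.0, -1.2]
width: 23.7
[536.45590388 287.70488589  42.97176801] [-0.56214767 -0.18290619 -0.62924206]
```

View pics/w16c.png

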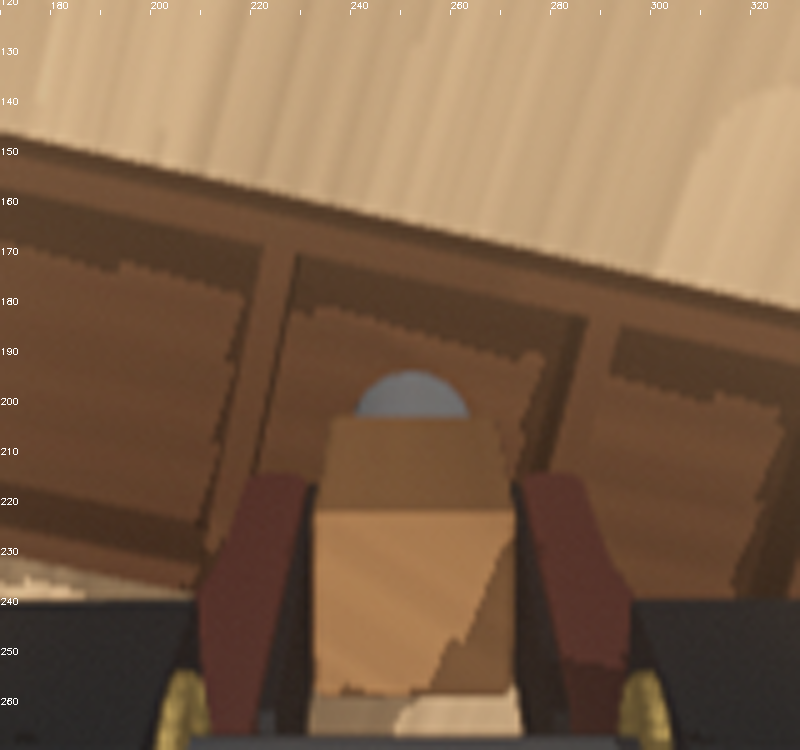

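View pics/s16.png

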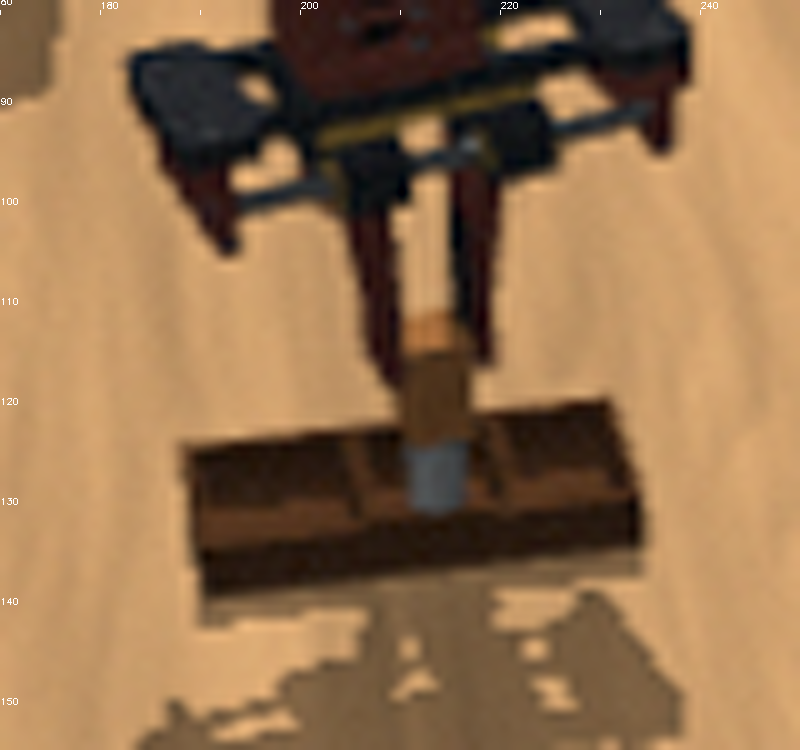

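The pin is in the middle bay, centred between the dividers. Lower the last millimetres to contact.

```bash
python3 -m crank '[[[0.0015,0,0.001],[0,0,0],0.01],[[0.001,0,0.001],[0,0,0],0.01],[[0.001,0,0],[0,0,0],0.01],[[0.0005,0,0],[0,0,0],0.01],[[0,0,0],[0,0,0],0.01],[[0,0,0],[0,0,0],0.01],[[0,0,0],[0,0,0],0.01],[[0,0,0],[0,0,0],0.01]]'; python3 g.py
```

```text
t: 20.2
ee_pos: [536.7, 285.6, 38.5]
orientation: [0.991, 1.333, -0.991]
ft_force: [0.6, -0.2, -1.5]
width: 23.6
t 20.2 gauge x,y 269.3 -58.36 z 38.46 F along/lat/z -0.39 -0.52 -1.45 M 0.014 0.06 w 23.6
```

```bash
python3 -m crank '[[[0.0005,0,0],[0,0,0],0.01],[[0.0005,0,0],[0,0,0],0.01],[[0,0,0],[0,0,0],0.01],[[0,0,0],[0,0,0],0.01],[[0,0,0],[0,0,0],0.01],[[0,0,0],[0,0,0],0.01],[[0,0,0],[0,0,0],0.01],[[0,0,0],[0,0,0],0.01]]'; python3 g.py
```

```text
t: 20.87
ee_pos: [536.7, 285.6, 37.5]
orientation: [0.992, 1.333, -0.991]
ft_force: [-0.2, -0.3, 1.5]
width: 23.6
t 20.87 gauge x,y 269.32 -58.4 z 37.53 F along/lat/z -0.18 0.3 1.54 M 0.149 0.041 w 23.6
```

Foot contact (Fz −1.4 → +1.5 N). Release.

```bash
python3 -m crank '[[[0,0,0],[0,0,0],0.03],[[0,0,0],[0,0,0],0.036],[[0,0,0],[0,0,0],0.044],[[0,0,0],[0,0,0],0.052],[[0,0,0],[0,0,0],0.06],[[0,0,0],[0,0,0],0.06],[[0,0,0],[0,0,0],0.06],[[0,0,0],[0,0,0],0.06]]'
python3 - <<'E'
from h import *
c=cam("wrist"); crop(c,170,120,330,270,5,"w17c.png")
E
```

```text
t: 21.53
ee_pos: [536.7, 285.6, 37.4]
orientation: [0.991, 1.333, -0.991]
ft_force: [-0.3, -0.5, 0.2]
width: 60.0
```

View pics/w17c.png

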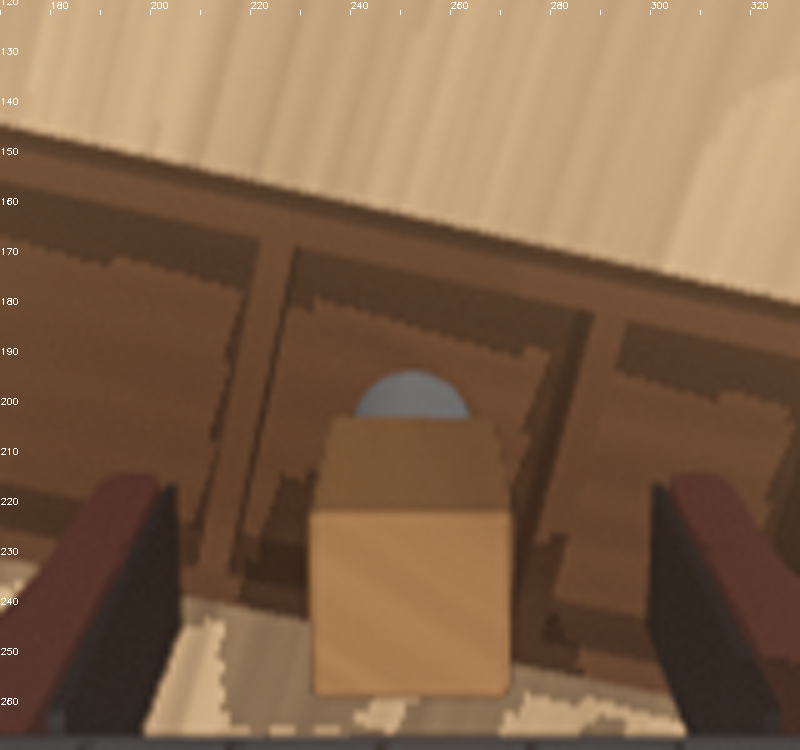

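The pin stands upright and free, with open space either side of the head. Retreat straight up.

```bash
python3 -m crank '[[[-0.006,0,0],[0,0,0],0.06],[[-0.015,0,0],[0,0,0],0.06],[[-0.025,0,0],[0,0,0],0.06],[[-0.03,0,0],[0,0,0],0.06],[[-0.035,0,0],[0,0,0],0.06],[[-0.03,0,0.01],[0,0,0],0.06],[[-0.015,0,0.025],[0,0,0],0.06],[[0,0,0.02],[0,0,0],0.06]]'
python3 -m crank '[[[0,0,0.01],[0,0,0],0.06],[[0,0,0],[0,0,0],0.06],[[0,0,0],[0,0,0],0.06],[[0,0,0],[0,0,0],0.06],[[0,0,0],[0,0,0],0.06],[[0,0,0],[0,0,0],0.06],[[0,0,0],[0,0,0],0.06],[[0,0,0],[0,0,0],0.06]]'
python3 - <<'E'
from h import *
c=cam("wrist"); crop(c,170,60,330,210,5,"w18.png")
np.save("w18.npy",np.array([c],dtype=object),allow_pickle=True)
s=cam("side");crop(s,170,80,330,250,4,"s18.png")
t=cam("top");crop(t,100,130,360,285,3,"t18.png")
E
```

```text
t: 22.25
ee_pos: [555.0, 233.5, 198.6]
orientation: [0.995, 1.329, -0.984]
ft_force: [0.4, -0.4, -0.8]
width: 59.8
t: 22.92
ee_pos: [555.1, 223.8, 193.2]
orientation: [0.991, 1.334, -0.991]
ft_force: [-0.0, 0.2, 0.3]
width: 59.9
```

View pics/w18.png

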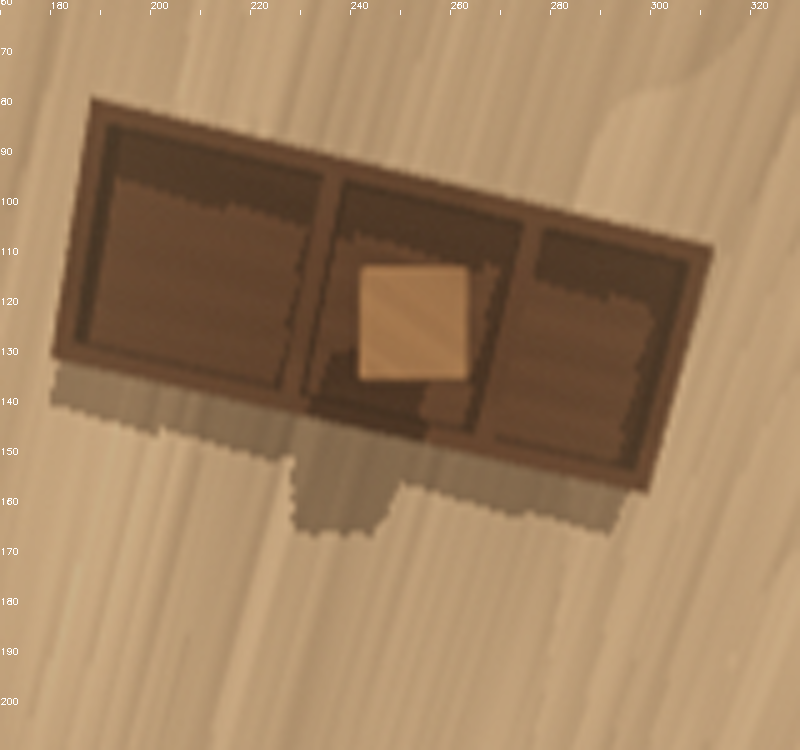

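View pics/s18.png

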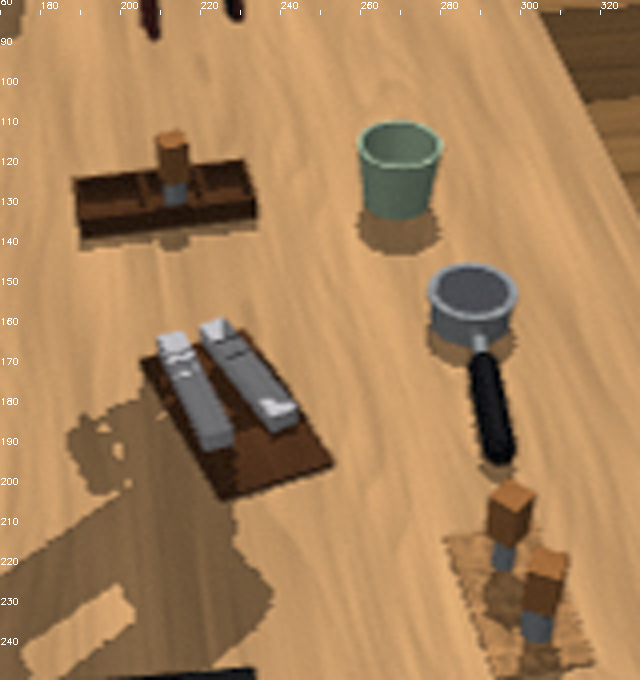

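View pics/t18.png

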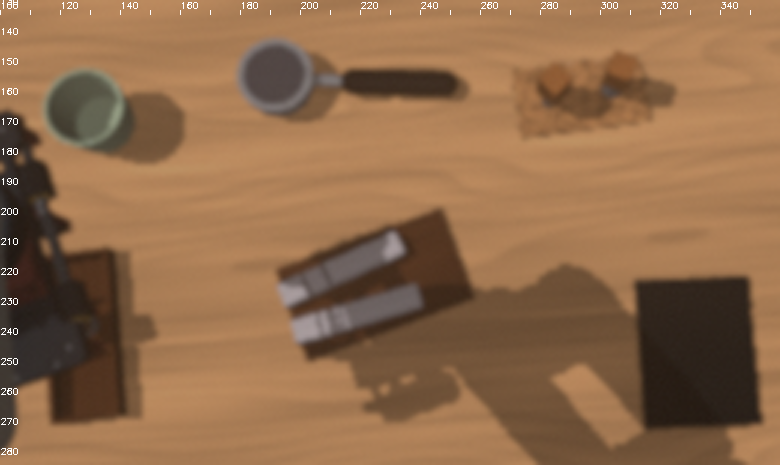

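The pin stands upright in the middle bay, head (242–264, 113–136) in w18. The mat is empty, and the cork pins, cup and portafilter look unmoved. Hand in.

```bash
python3 - <<'E'
from h import *
w=np.load("w18.npy",allow_pickle=True)[0]
print("pin head centre",onz(w,(252.7,124.5),74))
print(workorder.close_job())
E
```

```text
pin head centre [537.88568131 285.4146797   74.        ]
the job is handed in; nothing more can be done
None
```

I took the pin from the mat by its head, wedged it in the gauge, and set it down upright in the middle bay. The job is handed in after about 23 s of the 58 s; no verdict was reported.

- **Gauging:** The pin stopped at about x = 49 mm of the gauge, between the two lines, so it is the 20 mm pin. I measured about 4–5 N of push along the slot and under 1 N sideways, held for over a second. The bar forces were not measured directly. I estimate more than 2 N on each bar and well under 25 N for ordinary friction.
- **Placing:** The pin is about 2 mm from the bay's measured middle (537.9, 285.4 against 536.5, 287). I felt the foot touch the floor before letting go, and the gripper is clear above. The last pictures show it upright, with the mat empty.
- **Others:** The two cork-board pins, the cup and the portafilter look unmoved. The jar was outside my last crops, but the arm never came near it.
- **Disagreements:** The camera views differed by about 2–3 mm in the rack's y and the mat's position. Fits with the height left free put the gauge and rack 2–6 mm too low. Both were too small to affect the result.

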